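Fetch the worm shaft from behind a worm wheel and snap the parts case shut

ROBOT

A 6-joint arm with a two-finger parallel gripper is mounted at the origin on a cart in front of the work surface, level with it; the furniture and walls round the work are solid. World frame = base frame: x ahead of the robot, y to its left, z up, the work surface at z = 0. Lengths are in m, angles in rad, forces in N, time in s.
With the tool pointing down it reaches from about 0.3 to 0.775 m from the base axis. Payload 14.6 kg.
Tool frame: the origin (TCP) lies at the very end of the fingers, on their centre line; the grasp point (between the pads) lies 19 mm behind it; z points along the fingers, y is the line along which they close (so a half turn about z gives the same grasp; the last joint's range is limited). The gripper opens to 94 mm and grips with 3 to 60 N. Pads are 16 mm wide; open, the fingers measure 119 mm over their backs; the gripper's body (75 mm by 177 mm) begins 78 mm behind the grasp point.
Start: joints at [-1.353, 0.3, 1.521, -0, 1.321, -0.067], TCP at [0.155, -0.528, 0.205] pointing down, gripper open.
Joint ranges: [-3.03, 3.03], [-0.79, 2.21], [0.23, 2.52], [-1.04, 4.18], [0, 3.07], [-2.55, 2.55]. Speed limits (rad/s): [2.22, 2.22, 2.57, 3.14, 3.14, 3.14].

INTERFACE

Orientations are given as a rotation vector (axis times angle).
In Python, from bench import arm, viewer, workorder, outline_of, landmark_of gives the robot as it stands.
- The arm moves only by the tool move_arm, never from a script. Its argument "plan" is text: rows parted by semicolons, each of 7 numbers parted by spaces: the shift along the tool's x, y, z in cm, then the turn, a rotation vector about the tool's x, y, z in degrees, then the gripper command: -1 is shut, 1 is fully open, values between are in proportion. In form: x y z rx ry rz fingers; .... A call has 1 to 12 rows; each row shifts and turns the commanded pose from where the row before left it, along the tool's axes as they then stand; what a row does not reach is not made up. A row lasts 1/8 s, in which the tool goes at most 62.5 mm and 10.7 degrees, less where a joint would pass 70% of its speed; a pose out of reach is approached as far as the arm can. A call is refused whole if a number of a shift passes 6.25 or a number of a turn 10.7, either way. A call with a gripper value outside its range is refused whole. The fingers move at their own pace and stop on an object; "force" is the grip in N (left out, the last holds). Time passes only in rows, so rows that do not move let the fingers close. It gives the time, the measured TCP pose, the force, the opening and the grip force at its end, in the units of the state.
- arm.state(): the state, without advancing time (a new reading comes with each control period).
- viewer.read_camera(name): name is "side" or "top"; returns a dict with "img" (384x512x3 uint8, red, green, blue), "z_map" (384x512 float32, m along the optical axis (not along the pixel's ray), 0 where there is no reading), "K" (3x3 intrinsics, pixels), "k1" (the pictures are not rectified: a ray, as slopes to the right and down, at radius r is drawn at 1 + k1 r^2 times it, then the intrinsics apply), "world_to_cam" (4x4, takes a point from world to camera coordinates). Camera axes: x right, y down, z forward; pixel columns grow to the right and rows downward; lengths in m; the calibration is good to about 2 mm. A picture is of the moment at which its call begins.
- workorder.hand_in(): hands the job in; it is judged then, once.
Trained networks look in a picture, given as the dict that the camera call returned (one of the last four; its "shot" number tells which), for a name from the list of things; names that differ only in an ending like _2 or _b are one class to them, and where a whole thing is asked for, a point or a joint stands for the part that bears it (a point fixed in the world has none). Each returns a list of dicts, best first, with "confidence" (0 to 1); they miss things now and then, are a little off and sometimes report something else, mostly with a low value. They report only what shows in the picture. A call takes as long as a camera call.
- outline_of(target, picture): "mask" (384x512 bool, what is visible of it) and "at" ([column, row] in pixels, amid what is visible of it).
- landmark_of(target, picture): "at" ([column, row] in pixels: a listed point, or the origin of a listed thing).
The state is a dict: "time": time; "joint_positions": joint angles; "joint_velocities": joint speeds; "effort": joint torques, N m; "ee_pos": TCP position; "ee_rot": TCP orientation; "wrist_force": force on the tool from outside, world axes, zero at the start; "wrist_torque": the same for the moment, N m; "width": finger opening in m; "gripper_force": force on a finger pad.
Only numpy, scipy, OpenCV 4.12 (cv2) and the standard library are available. Lean on these libraries where they do the work, as an engineer would, in place of code of your own. Each camera call takes 0.05 s, during which the arm holds its last target. There are 200 camera calls.

TASK

The worm shaft lies at the back of the open parts case, behind one of the two worm wheels. Lift out that wheel and stand it aside, lay the worm gently in both vees of the vee-block stand, put the wheel back upright in its own pocket, and press the lid down past its catch until it is fully shut. Never tip a wheel over, and leave everything else where it is.

Things in the scene. Friction and masses are not known exactly. Their poses are not given: they have to be found in the camera images.
- case: Aluminium clamshell parts case, fixed, 224 deep (x), 240 wide (y) mm, base walls 60 high, 4 thick, floor 6 thick, black insert inside with its top at z = 28. Origin: centre of its footprint on the bench; x points from its front (robot side) to the hinge. It has two wheel pockets at the front and a bay behind each of them.
- pocket_left (a point): Centre of the floor of the left (case y = +65 mm) wheel pocket, 70 x 70 mm, 22 deep, at case x = -62: room of 4 mm all round a wheel's foot. Axes as the case's.
- pocket_right (a point): The same for the right pocket (case y = -65 mm).
- bay_left (a point): Centre of the floor of the bay behind the left pocket (case x = 40, y = 65 mm, z = 6): 124 long (x), 100 wide (y), 22 deep. Two vee ribs, 8 thick, 40 mm before and behind this point, carry a shaft lying along x, its axis 24 mm above the floor; between the ribs the floor is free, so fingers can go down on both sides of the shaft's middle.
- bay_right (a point): The same for the bay behind the right pocket.
- lid (a joint): Lid angle, rad: 0 fully shut, 1.05 open stop. The lid is 224 deep, 240 wide, 58 high, hollow. Its stiff hinge holds it open; pushed below about 0.6 it sinks by itself until a roller on its front tongue rests on a sprung ball in the case front, near 0.055. Some 10 to 13 N down at the front edge snaps it past the ball; then it stays shut.
- lid_hinge (a point): Middle of the hinge line, which lies along case y at case x = 112, z = 60 mm. Standing open at some 56 degrees, the lid overhangs the bays and, less, the pockets: reach in with the tool tilted back toward the robot along case x, 30 to 50 degrees for the bays. The lid's tongue, 44 wide in its middle, stands 22 mm past its front rim.
- lid_edge (a point): Point on the lid's outer top face, middle of its width, 15 mm from its front edge (209 mm from the hinge line along the lid, 58 mm outside the lid's mouth plane). The place to push and press; shut, it is at z = 118 mm.
- wheel_left: Bronze worm wheel on an upright steel shaft with a ball bearing on each end, 97 mm tall, about 0.8 kg; starts in the left pocket. Origin: centre of its underside. Lower bearing (foot) 62 diameter, 16 high; bronze 79 diameter from z = 35 to 54; upper bearing 62 diameter from z = 78 to 94, the place to grip it, across the rim, with 30 N or more.
- wheel_right: A second worm wheel of the same shape and size; starts in the right pocket.
- worm: Steel worm shaft lying along its own x axis, about 0.24 kg. Thread 24 mm diameter from x = -23 to 19, journals 17 diameter on to x = -60 and 58. It lies on the vee ribs of one of the bays, hidden behind a wheel; it may lie either way round in the stand. Origin: 12 mm off its axis (z turns as it rolls), so use worm_mid for its place.
- worm_mid (a point): The point on the worm's axis at mid-length, in the middle of its thread: the place to grip it (24 mm wide, across the shaft, 20 N or more).
- bearing: Ball bearing, ring 62 x 16 mm, lying flat in the other bay; stays there. Origin: centre of its underside.
- stand: Vee-block stand, fixed: dark steel plate 140 (x) x 70 (y) x 12 mm with two steel vee blocks 14 thick at x = -42 and 42, 44 wide, tops at z = 53, 90 degree vees along x. A worm seated in both vees has its axis at z = 50. Origin: centre of the plate's underside. Between the blocks 70 mm are free for the fingers.
- stand_seat (a point): Where the middle of the worm's axis belongs: over the middle of the stand, 50 mm above the bench; x along the vees.
- housing: Grey gearbox housing 60 x 91 x 84 mm on the bench, a bystander. Origin: centre of its underside.
- caliper: Vernier caliper 230 x 73 x 7 mm lying on the bench in front of the stand, a bystander. Origin: centre of its underside.

How it is judged:
On the way, in this order (a step that is already met when the one before it is completed fails the run):
1. the wheel in front of the worm has been lifted out of the case while the worm still lies in its bay (horizontal distance between worm and case below 0.1 m and ((y of worm in the frame of case above 0.03 m and horizontal distance between wheel_left and case above 0.17 m) or (y of worm in the frame of case below -0.03 m and horizontal distance between wheel_right and case above 0.17 m))), for 0.2 s.
2. the worm is out of the case (horizontal distance between worm and case above 0.2 m), for 0.2 s.
At the end, for the whole second after the job is handed in: Worm in both vees: middle within 12 mm along and 4 mm across and in height of the seat, within 0.08 rad of the vees, at rest. Both wheels upright (0.08 rad) in their pockets, within 12 mm of their starts; bearing within 15 mm, housing and caliper within 30 mm. Lid below 0.02 rad (x of worm_mid in the frame of stand_seat between -0.012 and 0.012 m and y of worm_mid in the frame of stand_seat between -0.004 and 0.004 m and z of worm_mid in the frame of stand_seat between -0.004 and 0.004 m and angle between the x axis of worm and the x axis of stand, either way round below 0.08 rad and linear speed of worm below 0.02 m/s and distance of each of wheel_left, wheel_right from where it was at the start of the episode below 0.012 m and distance of bearing from where it was at the start of the episode below 0.015 m and angle between each of wheel_left, wheel_right's own z axis and vertical below 0.08 rad and value of joint lid below 0.02 rad and distance of each of housing, caliper from where it was at the start of the episode below 0.03 m); the robot touches nothing.
It fails at once if a worm wheel is tipped over (more than 0.7 rad from upright) (angle between any of wheel_left, wheel_right's own z axis and vertical above 0.7 rad).
It fails at once if the worm is dropped or rammed into the stand (contact over 80 N) (contact force between worm and stand above 80 N).
It also fails if it takes over 72 s, if anything falls off the work surface, if the arm or the gripper's body presses on something with over 40 N, if the wrist force passes 120 N, or if a joint passes its speed limit or range.

## Working session

There is one attempt and no reset: what is moved stays moved. The work goes in short steps, Python scripts to look and compute and a tool call to move; the robot and the scene stay as the last step left them, time stands still between calls to the robot, and variables do not carry over. Pictures are saved under pics/ and viewed, at most 10 in all, crops included, and the job is handed in when it is done.

Besides the shell and the picture viewer there is one more tool, called after "Request:" as name(argument=value, ...) on one line, values as JSON. move_arm: Moves the arm, as the interface text tells. Its arguments: {"type":"object","properties":{"plan":{"type":"string"},"force":{"type":"number"}},"required":["plan"]}

```bash
mkdir -p pics; cat > h.py <<'E'
import numpy as np, cv2
from bench import arm, viewer, workorder, outline_of, landmark_of
from scipy.spatial.transform import Rotation as R
def unproj(p,uv,z):
    K=p["K"]; d=np.array([(uv[0]-K[0,2])/K[0,0],(uv[1]-K[1,2])/K[1,1]]); s=d.copy()
    for _ in range(30): s=d/(1+p["k1"]*(s@s))
    T=np.linalg.inv(p["world_to_cam"]); return s,T
def ray(p,uv):
    s,T=unproj(p,uv,1); return T[:3,3],T[:3,:3]@np.array([s[0],s[1],1])
def cloud(p):
    K=p["K"];h,w=p["z_map"].shape; u,v=np.meshgrid(np.arange(w),np.arange(h))
    d=np.stack([(u-K[0,2])/K[0,0],(v-K[1,2])/K[1,1]],-1); s=d.copy()
    for _ in range(30): s=d/(1+p["k1"]*(s**2).sum(-1,keepdims=True))
    P=np.concatenate([s,np.ones((h,w,1))],-1)*p["z_map"][...,None]
    T=np.linalg.inv(p["world_to_cam"]); return P@T[:3,:3].T+T[:3,3]
def atz(p,uv,z):
    o,d=ray(p,uv); return o+d*(z-o[2])/d[2]
def tri(p,a,q,b):
    o1,d1=ray(p,a);o2,d2=ray(q,b)
    t=np.linalg.lstsq(np.stack([d1,-d2],1),o2-o1,rcond=None)[0]
    A=o1+d1*t[0];B=o2+d2*t[1]; return (A+B)/2,np.linalg.norm(A-B)
E
cat > a.py <<'E'
from h import *
np.set_printoptions(precision=4,suppress=True)
P={n:viewer.read_camera(n) for n in("top","side")}
for n,p in P.items():
    T=np.linalg.inv(p["world_to_cam"]);print(n,T[:3,3],T[:3,2],p["k1"],p["K"][0,0])
cv2.imwrite("pics/1.png",cv2.cvtColor(np.vstack([P["top"]["img"],P["side"]["img"]])[:, :],cv2.COLOR_RGB2BGR))
im=cv2.imread("pics/1.png"); cv2.imwrite("pics/1.png",cv2.resize(np.hstack([im[:384],im[384:]]),(800,300),interpolation=cv2.INTER_AREA))
for n in("top","side"): cv2.imwrite(f"pics/{n}.png",cv2.cvtColor(P[n]["img"],cv2.COLOR_RGB2BGR))
C={n:cloud(p) for n,p in P.items()}
for t in "case pocket_left pocket_right bay_left bay_right lid_hinge lid_edge wheel_left wheel_right worm worm_mid bearing stand stand_seat housing caliper".split():
    for n,p in P.items():
        for r in landmark_of(t,p)[:2]: print(t,n,"LM",np.round(r["at"],1),round(r["confidence"],2),C[n][int(r["at"][1]),int(r["at"][0])])
for t in "wheel_left worm bearing stand housing caliper".split():
    for n,p in P.items():
        for r in outline_of(t,p)[:3]:
            m=r["mask"]&(p["z_map"]>0);X=C[n][m]; print(t,n,"OUT",np.round(r["at"],1),round(r["confidence"],2),m.sum(),np.percentile(X,[3,50,97],axis=0).round(3).tolist() if len(X) else 0)
print(arm.state())
E
python3 a.py
```

```text
top [ 0.1703 -0.0446  1.3631] [ 0.2661  0.0887 -0.9599] -0.07442491404849517 482.1884804731238
side [ 0.3138 -0.6451  0.7026] [ 0.2275  0.768  -0.5987] -0.050113484481725055 357.9922704521312
case top LM [340.3 217.7] 0.8 [ 0.5356 -0.1669  0.0294]
case top LM [202.5 169.3] 0.43 [0.5463 0.2585 0.0118]
case side LM [289.7 297.6] 0.88 [ 0.5306 -0.1883  0.0295]
case side LM [301.6 270.5] 0.7 [ 0.5883 -0.1157  0.0221]
pocket_left top LM [312.7 224.5] 0.71 [ 0.4739 -0.0949  0.0976]
pocket_left side LM [261.1 280.1] 0.78 [ 0.4785 -0.1392  0.0467]
pocket_left side LM [247.9 158. ] 0.56 [0.5918 0.4334 0.0134]
pocket_right top LM [352.9 247.8] 0.77 [ 0.4486 -0.2137  0.1   ]
pocket_right top LM [368.3 217.1] 0.41 [ 0.5687 -0.2462  0.0056]
pocket_right side LM [270.7 321.2] 0.91 [ 0.4634 -0.2555  0.0621]
pocket_right side LM [303.  273.1] 0.56 [ 0.5956 -0.1146  0.0074]
bay_left top LM [327.  197.1] 0.82 [ 0.5765 -0.1142  0.0404]
bay_right top LM [368.9 215.7] 0.96 [ 0.5736 -0.2442  0.0082]
bay_right top LM [323.3 194.8] 0.43 [ 0.5918 -0.1023  0.0064]
bay_right side LM [315.1 318.4] 0.68 [ 0.5743
[... 2862 characters left out ...]
67.5] 0.18 233 [[0.532, -0.124, 0.022], [0.569, -0.115, 0.038], [0.6, -0.104, 0.043]]
caliper side OUT [204.4 185.1] 0.79 319 [[0.392, 0.168, 0.002], [0.416, 0.317, 0.009], [0.442, 0.386, 0.011]]
{'time': 2.3, 'joint_positions': array([-1.3526,  0.2999,  1.521 , -0.    ,  1.3207, -0.0666]), 'joint_velocities': array([-0.    , -0.0002, -0.0007,  0.0007, -0.0021,  0.0005]), 'effort': array([  0.0024, -53.1659, -35.2909,   0.071 ,   0.0214,  -0.    ]), 'ee_pos': array([ 0.1545, -0.5278,  0.2055]), 'ee_rot': array([ 3.1098,  0.4459, -0.    ]), 'wrist_force': array([ 0.0576,  0.0983, -0.587 ]), 'wrist_torque': array([-0.0279,  0.0197, -0.0391]), 'gripper_force': 0.0, 'width': 0.09398160082365492}
```

View images.

```bash
python3 -c "
import cv2
a=cv2.imread('pics/top.png')[60:290,110:430];b=cv2.imread('pics/side.png')[100:384,180:420]
a=cv2.resize(a,(800,575));b=cv2.resize(b,(507,600));cv2.imwrite('pics/t1.png',a);cv2.imwrite('pics/s1.png',b)"
```

```text
(no output)
```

View pics/t1.png

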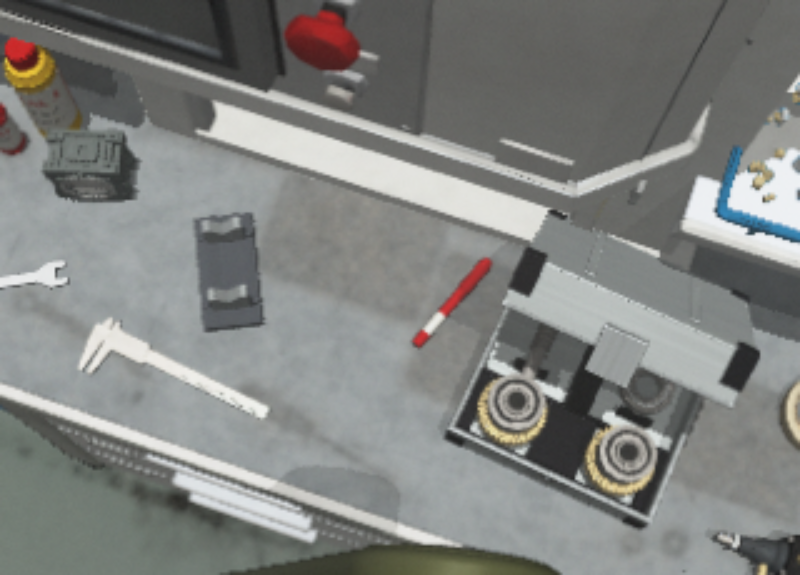

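View pics/s1.png

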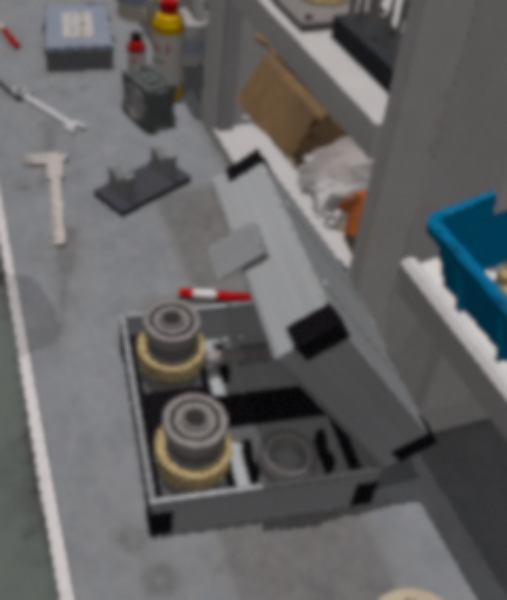

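```bash
cat > b.py <<'E'
from h import *
np.set_printoptions(precision=4,suppress=True)
from scipy.optimize import least_squares
P=[viewer.read_camera(n) for n in("top","side")]
X=[cloud(p)[p["z_map"]>0] for p in P]
np.savez("c.npz",*X)
def box(X,lo,hi): return X[((X>lo)&(X<hi)).all(1)]
A=np.vstack(X)
def circ(Q,r):
    f=lambda c:np.maximum(0,np.hypot(*(Q-c).T)-r)
    f=lambda c:(np.hypot(*(Q-c).T)-r)
    return least_squares(f,Q.mean(0),loss="soft_l1",f_scale=.001).x
for nm,c in(("L",(.478,-.1)),("R",(.465,-.232))):
  for i,Y in enumerate(X+[A]):
    T=box(Y,(c[0]-.04,c[1]-.04,.098),(c[0]+.04,c[1]+.04,.108))[:,:2]
    if len(T)<10: continue
    (cx,cy),rad=cv2.minEnclosingCircle(T.astype(np.float32)); 
    hull=cv2.convexHull(T.astype(np.float32))[:,0]
    print(nm,i,len(T),T.mean(0),cx,cy,rad,"fit31",circ(hull,.031))
# stand
for i,Y in enumerate(X+[A]):
    for z in ((.006,.018),(.035,.06)):
        T=box(Y,(.44,.17,z[0]),(.66,.36,z[1]))
        r=cv2.minAreaRect(T[:,:2].astype(np.float32)*1000); print("stand",i,z,len(T),r,T[:,2].max())
# case rim z .054-.066
for i,Y in enumerate(X+[A]):
    T=box(Y,(.38,-.38,.052),(.75,.0,.066)); 
    r=cv2.minAreaRect(T[:,:2].astype(np.float32)*1000);print("rim",i,len(T),r)
for p,Y in zip(P,X):
    Cc=cloud(p)
    for r in outline_of("worm",p)[:3]:
        Q=Cc[r["mask"]&(p["z_map"]>0)]; Q=box(Q,(.5,-.16,.022),(.68,-.06,.05))
        if len(Q)<30: continue
        v=cv2.fitLine(Q[:,:2].astype(np.float32),cv2.DIST_HUBER,0,.001,.001).ravel()
        print("worm",len(Q),Q.min(0),Q.max(0),v,np.degrees(np.arctan2(v[1],v[0])))
print(arm.state()["time"])
E
python3 b.py
```

```text
L 0 228 [ 0.4854 -0.1011] 0.48632535338401794 -0.10197628289461136 0.030837560072541237 fit31 [ 0.486  -0.1025]
L 1 412 [ 0.4875 -0.1038] 0.4890260696411133 -0.10191629827022552 0.03234085813164711 fit31 [ 0.4885 -0.1019]
L 2 640 [ 0.4867 -0.1029] 0.48825424909591675 -0.10165228694677353 0.03258033096790314 fit31 [ 0.4875 -0.1019]
R 0 230 [ 0.4723 -0.2305] 0.4714430272579193 -0.23135587573051453 0.031086187809705734 fit31 [ 0.4717 -0.2316]
R 1 548 [ 0.4724 -0.2324] 0.47255727648735046 -0.22995586693286896 0.031423792243003845 fit31 [ 0.4735 -0.2309]
R 2 778 [ 0.4724 -0.2319] 0.4723801612854004 -0.2301742285490036 0.03169487416744232 fit31 [ 0.4723 -0.2305]
stand 0 (0.006, 0.018) 809 ((536.1817626953125, 267.85345458984375), (189.06027221679688, 178.72608947753906), 0.065546415746212) 0.017909160184072848
stand 0 (0.035, 0.06) 186 ((549.0458374023438, 264.0546875), (99.81462097167969, 43.98988723754883), 26.53857421875) 0.05977748508128089
stand 1 (0.006, 0.018) 461 ((532.375, 260.99072265625), (127.47879028320312, 231.16030883789062), 71.59420013427734) 0.017904395507554516
stand 1 (
[... 282 characters left out ...]

stand 2 (0.035, 0.06) 361 ((550.131103515625, 263.7503967285156), (102.0785140991211, 46.829586029052734), 25.708703994750977) 0.05977748508128089
rim 0 894 ((586.6970825195312, -180.1400604248047), (244.0474090576172, 320.36627197265625), 83.52395629882812)
rim 1 1865 ((591.0274658203125, -179.84445190429688), (243.78961181640625, 326.286376953125), 83.48753356933594)
rim 2 2759 ((590.3341064453125, -180.29132080078125), (244.7068328857422, 327.5865173339844), 83.4638900756836)
worm 153 [ 0.5342 -0.1248  0.0226] [ 0.5976 -0.1     0.0439] [ 0.9948 -0.1017  0.5676 -0.1115] -5.8348627
worm 219 [ 0.5293 -0.1268  0.0244] [ 0.6006 -0.0949  0.0452] [ 0.992  -0.1263  0.5595 -0.116 ] -7.2567368
2.5
```

```bash
cat >> h.py <<'E'
def pose(yaw,tilt):
    y,t=np.radians([yaw,tilt]); x0=np.array([np.cos(y),np.sin(y),0]); up=np.array([0,0,1.])
    z=x0*np.sin(t)-up*np.cos(t); yy=np.array([np.sin(y),-np.cos(y),0]); return np.stack([np.cross(yy,z),yy,z],1)
def go(via,yaw,tilt,s=None):
    """via: list of grasp points; prints rotation (tool, deg) then shifts (cm) in the new tool axes"""
    s=s or arm.state(); R0=R.from_rotvec(s["ee_rot"]); R1=R.from_matrix(pose(yaw,tilt))
    print("rot",np.degrees((R0.inv()*R1).as_rotvec()).round(1))
    p=s["ee_pos"]
    for g in via:
        t=np.array(g)+.019*R1.as_matrix()[:,2]; d=R1.inv().apply(t-p)*100; print("shift",d.round(2),"len",np.linalg.norm(d).round(1)); p=t
E
python3 -c "
from h import *
go([(.4,-.15,.26),(.4872,-.102,.16),(.4872,-.102,.091)],-6.5,22)
X=np.load('c.npz');A=np.vstack([X[k] for k in X])
T=A[((A>(.48,.2,.036))&(A<(.62,.33,.06))).all(1)]
c=np.array([.5497,.2638]);a=(T[:,:2]-c)@[.9,.436]
k=[np.median(T[m][:,:2],0) if 0 else cv2.minAreaRect((T[m][:,:2]*1000).astype(np.float32)) for m in (a<0,a>0)];print(k)
v=np.subtract(k[1][0],k[0][0]);print(np.degrees(np.arctan2(v[1],v[0])),np.linalg.norm(v),np.add(k[1][0],k[0][0])/2)
"
```

```text
rot [-4.4 21.7 22.5]
shift [ 20.69 -40.32   4.38] len 45.5
shift [ 3.78 -5.76 12.31] len 14.1
shift [-2.58  0.    6.4 ] len 6.9
[((512.9981079101562, 245.06979370117188), (18.80038833618164, 45.39128875732422), 25.210010528564453), ((588.0941162109375, 282.023193359375), (17.646589279174805, 46.87064743041992), 25.433717727661133)]
26.20097205590093 83.69566421870307 [550.54611206 263.54649353]
```

Request:
move_arm(plan="-0 0 0 -1.47 7.23 7.5 1; 0 0 0 -1.47 7.23 7.5 1; 0 0 0 -1.47 7.23 7.5 1; 2.59 -5.04 0.55 0 0 0 1; 2.59 -5.04 0.55 0 0 0 1; 2.59 -5.04 0.55 0 0 0 1; 2.59 -5.04 0.55 0 0 0 1; 2.59 -5.04 0.55 0 0 0 1; 2.59 -5.04 0.55 0 0 0 1; 2.59 -5.04 0.55 0 0 0 1; 2.59 -5.04 0.55 0 0 0 1; 0 0 0 0 0 0 1", force=45)

```text
time: 4.0
ee_pos: [0.4088, -0.1472, 0.2425]
ee_rot: [3.059, -0.162, 0.596]
wrist_force: [-0.7, -0.7, 0.1]
width: 0.0938
gripper_force: 0.0
```

```bash
python3 -c "
from h import *
go([(.4872,-.102,.16),(.4872,-.102,.091)],-6.5,22)
print(arm.state()['joint_positions'].round(3))"
```

```text
rot [-0.1 -0.1  0.4]
shift [ 3.66 -5.38 12.28] len 13.9
shift [-2.58  0.    6.4 ] len 6.9
[-0.526 -0.218  2.019  0.183  0.994  1.078]
```

Request:
move_arm(plan="1.22 -1.79 4.09 0 0 0.2 1; 1.22 -1.79 4.09 0 0 0.2 1; 1.22 -1.8 4.1 0 0 0 1; -0.86 0 2.13 0 0 0 1; -0.86 0 2.13 0 0 0 1; -0.86 0 2.14 0 0 0 1; 0 0 0 0 0 0 1; 0 0 0 0 0 0 1")

```text
time: 5.0
ee_pos: [0.4932, -0.1071, 0.0737]
ee_rot: [3.057, -0.185, 0.595]
wrist_force: [0.8, 0.1, -0.1]
width: 0.0943
gripper_force: 0.0
```

```bash
cat > shot.py <<'E'
from h import *; import sys
def crop(n,c,f,out):
    p=viewer.read_camera(n); i=p["img"][c[1]:c[3],c[0]:c[2]]
    cv2.imwrite(out,cv2.resize(cv2.cvtColor(i,cv2.COLOR_RGB2BGR),None,fx=f,fy=f,interpolation=cv2.INTER_CUBIC)); return p
E
python3 -c "
from shot import *
go([(.4872,-.102,.091)],-6.5,22); crop('side',(200,200,400,350),4,'pics/g1.png')"
```

```text
rot [ 0.1 -0.  -0.4]
shift [ 0.05 -0.44  0.05] len 0.4
```

View pics/g1.png

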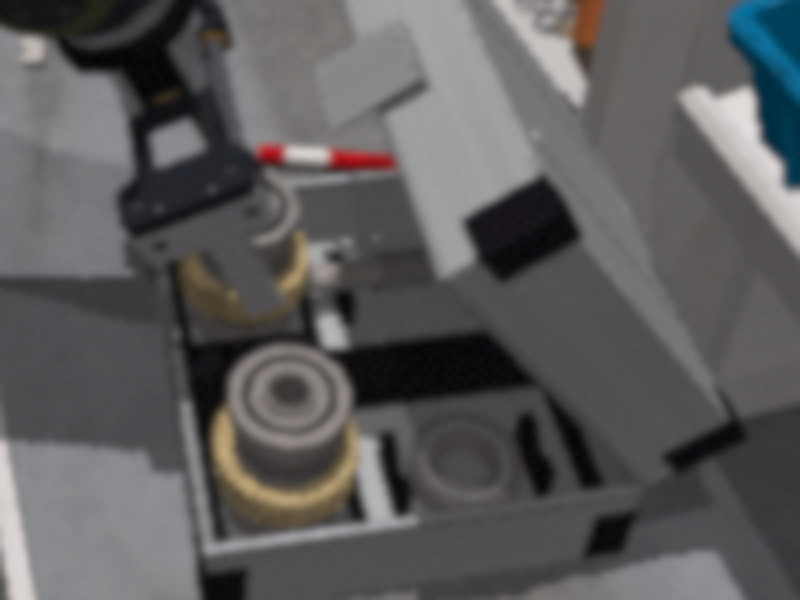

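Request:
move_arm(plan="0 -0.44 0 0 0 -0.4 1; 0 0 0 0 0 0 1; 0 0 0 0 0 0 -1; 0 0 0 0 0 0 -1; 0 0 0 0 0 0 -1; 0 0 0 0 0 0 -1; 0 0 0 0 0 0 -1; 0 0 0 0 0 0 -1")

```text
time: 6.05
ee_pos: [0.4936, -0.1022, 0.073]
ee_rot: [3.057, -0.173, 0.595]
wrist_force: [-1.3, -4.9, 1.6]
width: 0.06
gripper_force: 45.0
```

```bash
python3 -c "
from h import *
s=arm.state();print(s['ee_pos'],s['ee_rot'],s['width'],s['gripper_force'])
g=s['ee_pos']-.019*R.from_rotvec(s['ee_rot']).as_matrix()[:,2];print(g)
u=np.array([0,0,.09])
go([g,g+u,(.43,.075,g[2]+.09),(.43,.075,g[2]-.002)],-6.5,22)"
```

```text
[ 0.49357287 -0.1022187   0.07299344] [ 3.05693203 -0.17268079  0.59455512] 0.059956979749872644 45.00050933769671
[ 0.48649799 -0.10139699  0.09060795]
rot [ 0. -0.  0.]
shift [-0. -0.  0.] len 0.0
shift [ 3.37  0.   -8.34] len 9.0
shift [ -7.06 -16.89  -2.85] len 18.5
shift [-3.45  0.    8.53] len 9.2
```

Request:
move_arm(plan="0.56 0 -1.39 0 0 0 -1; 0.56 0 -1.39 0 0 0 -1; 0.75 0 -1.85 0 0 0 -1; 0.75 0 -1.85 0 0 0 -1; 0.75 0 -1.86 0 0 0 -1; 0 0 0 0 0 0 -1")

```text
time: 6.8
ee_pos: [0.4932, -0.1016, 0.1626]
ee_rot: [3.058, -0.172, 0.593]
wrist_force: [0.4, -0.2, -9.8]
width: 0.0598
gripper_force: 45.0
```

```bash
python3 -c "
from shot import *
s=arm.state();print(s['ee_pos'],s['width'],s['gripper_force'],s['wrist_force'])
go([(.43,.075,.18),(.43,.075,.086)],-6.5,22); crop('side',(200,150,400,300),4,'pics/g2.png')"
```

```text
[ 0.49318187 -0.10158332  0.16263845] 0.05984026757642496 44.99754512926302 [ 0.37323001 -0.17151107 -9.78652707]
rot [-0.  0.  0.]
shift [ -7.02 -16.83  -2.81] len 18.5
shift [-3.52  0.    8.72] len 9.4
```

View pics/g2.png

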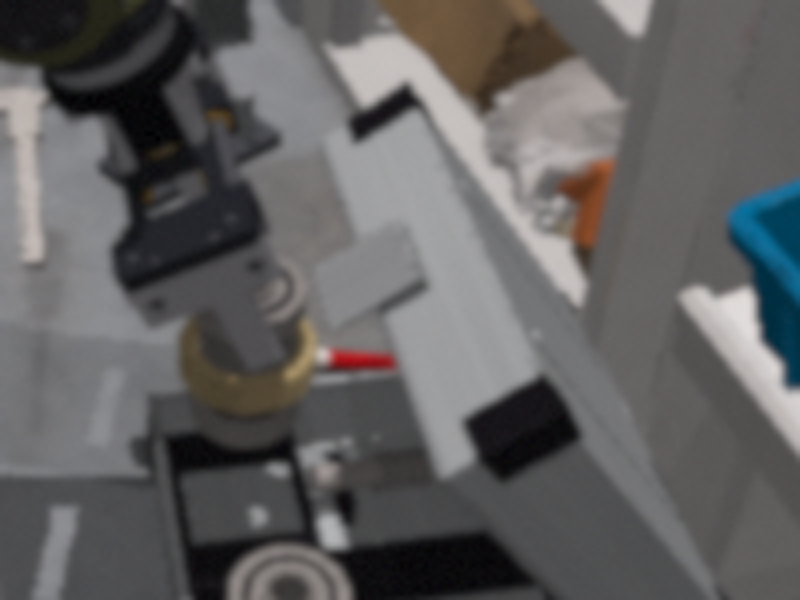

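Request:
move_arm(plan="-0.78 -1.87 -0.31 0 0 0 -1; -1.17 -2.8 -0.47 0 0 0 -1; -1.56 -3.74 -0.63 0 0 0 -1; -1.56 -3.74 -0.63 0 0 0 -1; -1.17 -2.8 -0.47 0 0 0 -1; -0.78 -1.88 -0.3 0 0 0 -1; 0 0 0 0 0 0 -1; -0.75 0 1.86 0 0 0 -1; -0.75 0 1.86 0 0 0 -1; -0.75 0 1.86 0 0 0 -1; -0.56 0 1.39 0 0 0 -1; -0.37 0 0.92 0 0 0 -1")

```text
time: 8.35
ee_pos: [0.4367, 0.0733, 0.0758]
ee_rot: [3.058, -0.174, 0.59]
wrist_force: [-0.1, -0.6, -7.8]
width: 0.0598
gripper_force: 45.0
```

```bash
python3 -c "
from h import *
s=arm.state();print(s['ee_pos'],s['wrist_force'])
go([(.43,.075,.085)],-6.5,22)"
```

```text
[0.43667704 0.07325557 0.07581935] [-0.0972246  -0.62819154 -7.80551118]
rot [0.1 0.1 0. ]
shift [-0.29 -0.1   0.79] len 0.8
```

Request:
move_arm(plan="-0.13 0 0.33 0 0 0 -1; -0.1 0 0.25 0 0 0 -1; 0 0 0 0 0 0 -1; -0.04 0 0.1 0 0 0 -1; 0 0 0 0 0 0 -1")

```text
time: 8.98
ee_pos: [0.4374, 0.0738, 0.0702]
ee_rot: [3.057, -0.173, 0.594]
wrist_force: [0.0, -0.9, -8.9]
width: 0.0601
gripper_force: 45.0
```

Request:
move_arm(plan="-0.06 0 0.16 0 0 0 -1; 0 0 0 0 0 0 -1; -0.06 0 0.16 0 0 0 -1; 0 0 0 0 0 0 -1")

```text
time: 9.48
ee_pos: [0.4379, 0.0737, 0.067]
ee_rot: [3.057, -0.173, 0.595]
wrist_force: [-0.9, -1.3, -2.6]
width: 0.0602
gripper_force: 45.0
```

Request:
move_arm(plan="-0.02 0 0.06 0 0 0 -1; 0 0 0 0 0 0 -1; 0 0 0 0 0 0 0.5; 0 0 0 0 0 0 1; 0 0 0 0 0 0 1; 0.56 0 -1.39 0 0 0 1; 1.1 0 -2.8 0 0 0 1; 2 0 -5 0 0 0 1; 2 0 -5 0 0 0 1; 0 0 0 0 0 0 1")

```text
time: 10.72
ee_pos: [0.4383, 0.0742, 0.2227]
ee_rot: [3.057, -0.173, 0.605]
wrist_force: [0.4, -0.1, -0.7]
width: 0.0939
gripper_force: 0.0
```

```bash
cat > w.py <<'E'
from shot import *
np.set_printoptions(precision=4,suppress=True)
p=crop('side',(230,200,400,340),4.5,'pics/w1.png'); q=viewer.read_camera('top')
Cs=[cloud(p),cloud(q)]
for a,C in zip((p,q),Cs):
    for r in outline_of("worm",a)[:2]:
        Q=C[r["mask"]&(a["z_map"]>0)]
        Q=Q[((Q>(.5,-.16,.022))&(Q<(.68,-.06,.05))).all(1)]
        if len(Q)<30: continue
        v=cv2.fitLine(Q[:,:2].astype(np.float32),cv2.DIST_HUBER,0,.001,.001).ravel(); print("worm",r["confidence"],len(Q),Q.min(0),Q.max(0),v,np.degrees(np.arctan2(v[1],v[0])))
    for r in landmark_of("worm_mid",a)[:2]: print("mid",r,atz(a,r["at"],.03))
    for r in landmark_of("wheel_left",a)[:2]: print("wl",r,atz(a,r["at"],0.))
T=np.vstack([C.reshape(-1,3) for C in Cs]); T=T[((T>(.38,.02,.088))&(T<(.49,.13,.103))).all(1)]
h=cv2.convexHull(T[:,:2].astype(np.float32)); print("wheel aside",len(T),cv2.minEnclosingCircle(h),T[:,2].max())
s=arm.state();print(s["ee_pos"],s["time"])
E
python3 w.py
```

```text
worm 0.79 235 [ 0.5295 -0.126   0.0224] [ 0.602  -0.1015  0.0468] [ 0.9908 -0.1356  0.5715 -0.1174] -7.7936535
mid {'at': [303.1, 267.8], 'confidence': 0.79} [ 0.5926 -0.1167  0.03  ]
wl {'at': [222.9, 233.9], 'confidence': 0.64} [0.4317 0.0797 0.    ]
worm 0.51 132 [ 0.5283 -0.1213  0.0265] [ 0.5949 -0.1015  0.0442] [ 0.9959 -0.0906  0.5636 -0.1105] -5.200305
mid {'at': [331.8, 193.8], 'confidence': 0.74} [ 0.5934 -0.1251  0.03  ]
wl {'at': [247.8, 225.7], 'confidence': 0.51} [0.4319 0.0747 0.    ]
wheel aside 347 ((0.4311680495738983, 0.07367562502622604), 0.03216622769832611) 0.10084528834752493
[0.4367 0.0739 0.218 ] 11.125
```

View pics/w1.png

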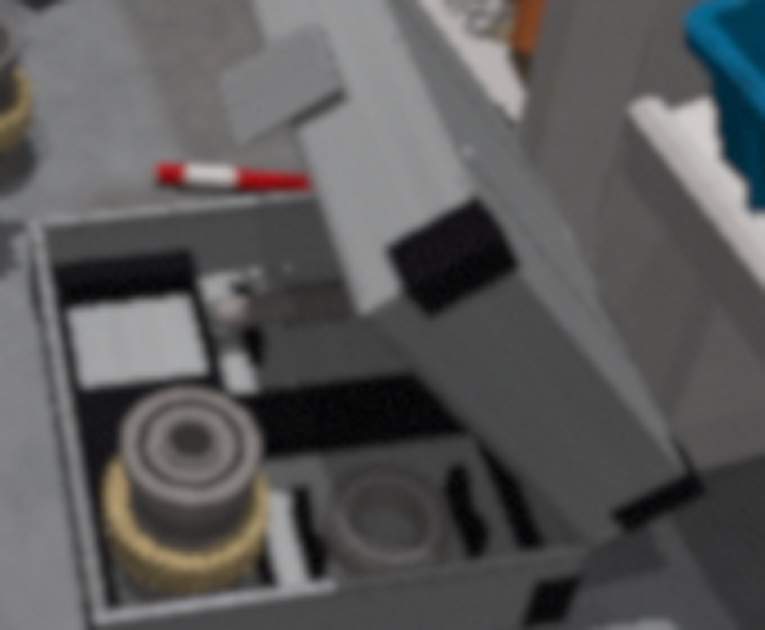

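```bash
python3 -c "
from h import *
m=np.array([.588,-.1134,.030]);z=pose(-6.5,36)[:,2]
go([m-.17*z,m-.02*z,m],-6.5,36)"
```

```text
rot [ 0.  14.1  0.1]
shift [ 2.83 16.9  10.19] len 19.9
shift [ 0. -0. 15.] len 15.0
shift [-0.  0.  2.] len 2.0
```

Request:
move_arm(plan="0 0 0 0 7.05 0 0.05; 0 0 0 0 7.05 0 0.05; 0.7 4.2 1 0 0 0 0.05; 0.7 4.2 1.5 0 0 0 0.05; 0.7 4.2 3.5 0 0 0 0.05; 0.7 4.3 4.2 0 0 0 0.05; 0 0 0 0 0 0 0.05; 0 0 0 0 0 0 0.05")

```text
time: 12.12
ee_pos: [0.4997, -0.1031, 0.1528]
ee_rot: [2.95, -0.168, 0.96]
wrist_force: [0.8, -0.2, 0.5]
width: 0.0492
gripper_force: 0.0
```

```bash
python3 -c "
from h import *
m=np.array([.588,-.1134,.030]);z=pose(-6.5,36)[:,2]
go([m-.02*z,m],-6.5,36)"
```

```text
rot [ 0. -0. -0.]
shift [-0.03  0.02 15.06] len 15.1
shift [-0.  0.  2.] len 2.0
```

Request:
move_arm(plan="0 0 3 0 0 0 0.05; 0 0 3.5 0 0 0 0.05; 0 0 3.5 0 0 0 0.05; 0 0 2.5 0 0 0 0.05; 0 0 1.5 0 0 0 0.05; 0 0 1 0 0 0 0.05; 0 0 1 0 0 0 0.05; 0 0 1 0 0 0 0.05; 0 0 0 0 0 0 0.05; 0 0 0 0 0 0 0.05")

```text
time: 13.38
ee_pos: [0.5997, -0.1139, 0.0167]
ee_rot: [2.949, -0.165, 0.963]
wrist_force: [1.0, 0.2, -0.0]
width: 0.0498
gripper_force: 0.0
```

```bash
python3 -c "
from shot import *
m=np.array([.588,-.1134,.030])
go([m],-6.5,36);print(arm.state()['wrist_force'])
crop('side',(230,180,400,320),4.5,'pics/w2.png')"
```

```text
rot [-0.  -0.2  0.1]
shift [-0.17  0.08  0.14] len 0.2
[ 1.01728817  0.22499985 -0.03815407]
```

View pics/w2.png

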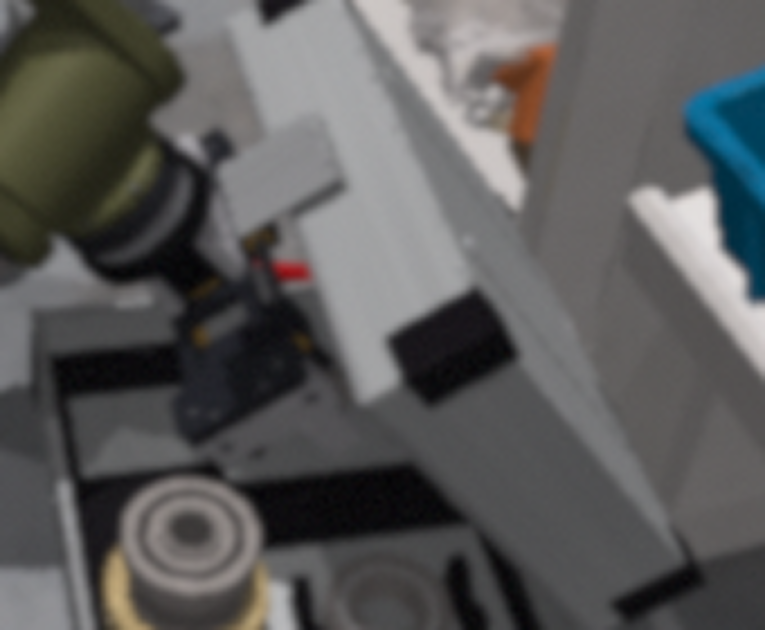

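Request:
move_arm(plan="-0.15 0.08 0.12 0 0 0 0.05; 0 0 0 0 0 0 0.05; 0 0 0 0 0 0 -1; 0 0 0 0 0 0 -1; 0 0 0 0 0 0 -1; 0 0 0 0 0 0 -1; 0 0 0 0 0 0 -1", force=40)

```text
time: 14.3
ee_pos: [0.5989, -0.1159, 0.0138]
ee_rot: [2.948, -0.167, 0.961]
wrist_force: [-3.1, -5.1, 1.5]
width: 0.0233
gripper_force: 40.0
```

Request:
move_arm(plan="0 0.1 -0.8 0 0 0 -1; 0 0 -1.5 0 0 0 -1; 0 0 -2.5 0 0 0 -1; 0 0 -3 0 0 0 -1; 0 0 -3 0 0 0 -1; 0 0 -3 0 0 0 -1; 0 0 -2.5 0 0 0 -1; 0 0 -1 0 0 0 -1; 0 0 0 0 0 0 -1")

```text
time: 15.42
ee_pos: [0.4976, -0.1048, 0.1535]
ee_rot: [2.949, -0.166, 0.961]
wrist_force: [-0.5, -0.2, -2.8]
width: 0.0229
gripper_force: 40.0
```

```bash
cat > m.py <<'E'
from shot import *
np.set_printoptions(precision=4,suppress=True)
s=arm.state(); Rm=R.from_rotvec(s["ee_rot"]).as_matrix(); g=s["ee_pos"]-.019*Rm[:,2]; print("grasp",g,s["width"])
for n in("side","top"):
    a=viewer.read_camera(n); C=cloud(a)
    cv2.imwrite(f"pics/m_{n}.png",cv2.cvtColor(a["img"],cv2.COLOR_RGB2BGR))
    for r in outline_of("worm",a)[:2]:
        Q=C[r["mask"]&(a["z_map"]>0)]; Q=Q[(np.abs(Q-g)<.08).all(1)]
        if len(Q)<20: continue
        v=cv2.fitLine(Q.astype(np.float32),cv2.DIST_HUBER,0,.001,.001).ravel(); e=(Q-g)@v[:3]
        print(n,r["confidence"],len(Q),np.percentile(Q,[1,50,99],axis=0),v,"yaw",np.degrees(np.arctan2(v[1],v[0])),"ext",np.percentile(e,[1,99]))
    for r in landmark_of("worm_mid",a)[:1]: print("mid",r,atz(a,r["at"],g[2]))
E
python3 m.py; python3 -c "
import cv2;cv2.imwrite('pics/m1.png',cv2.resize(cv2.imread('pics/m_side.png')[150:300,200:400],(800,600),interpolation=cv2.INTER_CUBIC))"
```

```text
grasp [ 0.4864 -0.1035  0.1689] 0.0228652787763694
side 0.77 209 [[ 0.4445 -0.1622  0.1519]
 [ 0.499  -0.1089  0.185 ]
 [ 0.5213 -0.089   0.2413]] [ 0.8822 -0.0683  0.4658  0.4901 -0.1095  0.18  ] yaw -4.4275384 ext [-0.0446  0.0532]
mid {'at': [263.0, 229.6], 'confidence': 0.7} [ 0.4901 -0.1029  0.1689]
top 0.6 179 [[ 0.48   -0.1151  0.1729]
 [ 0.5082 -0.1061  0.1888]
 [ 0.5423 -0.0959  0.2046]] [ 0.916  -0.0939  0.3899  0.5099 -0.106   0.1888] yaw -5.8533235 ext [-0.0036  0.0653]
top 0.56 284 [[ 0.5012 -0.1827  0.1826]
 [ 0.5328 -0.1344  0.2452]
 [ 0.5479 -0.0573  0.2489]] [ 0.3534  0.9354  0.0139  0.5271 -0.125   0.245 ] yaw 69.30428 ext [-0.0659  0.0642]
mid {'at': [325.5, 214.3], 'confidence': 0.62} [ 0.4921 -0.1171  0.1689]
```

View pics/m1.png

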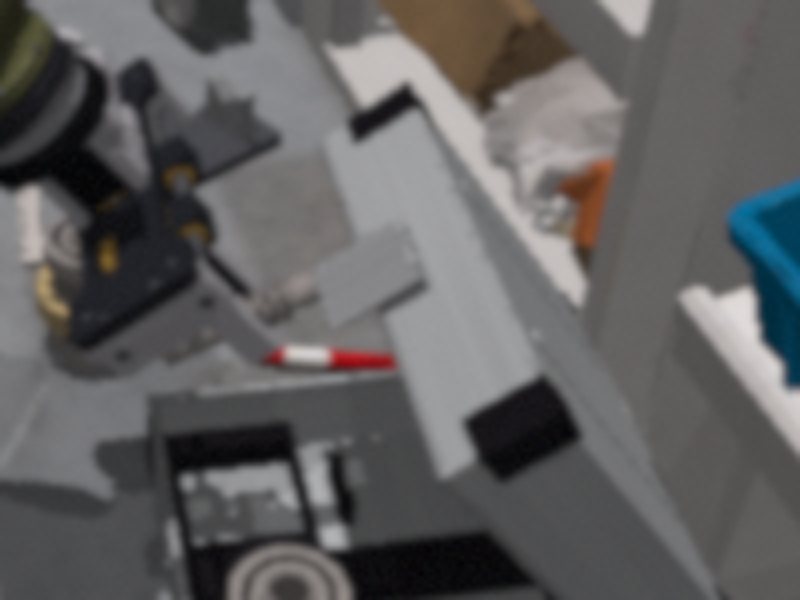

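```bash
python3 -c "
from h import *
s=arm.state();z=pose(-6.5,36)[:,2];g=s['ee_pos']-.019*R.from_rotvec(s['ee_rot']).as_matrix()[:,2]
go([(.49,.0,.20),(.53,.2636,.20)],-6.5,36)
R1=R.from_matrix(pose(-6.5,36));R2=R.from_matrix(pose(26,13));print(np.degrees((R1.inv()*R2).as_rotvec()))"
```

```text
rot [-0. -0.  0.]
shift [  1.21 -10.33  -3.06] len 10.8
shift [  0.8  -26.64   0.58] len 26.7
[ 13.56646139 -22.37669682 -29.76888259]
```

Request:
move_arm(plan="0.2 -1.7 -1 0 0 0 -1; 0.4 -3.5 -1 0 0 0 -1; 0.6 -5.1 -1 0 0 0 -1; 0.2 -5.3 0.1 0 0 0 -1; 0.2 -5.3 0.1 0 0 0 -1; 0.2 -5.3 0.1 0 0 0 -1; 0.2 -5.3 0.1 0 0 0 -1; 0 -5.4 0.2 0 0 0 -1; 0 0 0 3.39 -5.59 -7.44 -1; 0 0 0 3.39 -5.59 -7.44 -1; 0 0 0 3.39 -5.59 -7.44 -1; 0 0 0 3.39 -5.59 -7.44 -1")

```text
time: 17.23
ee_pos: [0.544, 0.2481, 0.1867]
ee_rot: [-3.006, -0.635, -0.371]
wrist_force: [-1.1, 0.4, -2.7]
width: 0.023
gripper_force: 40.0
```

Request:
move_arm(plan="0 0 0 0 0 0 -1; 0 0 0 0 0 0 -1")

```text
time: 17.48
ee_pos: [0.5438, 0.2479, 0.1862]
ee_rot: [-3.011, -0.623, -0.377]
wrist_force: [-0.1, 0.3, -2.6]
width: 0.0235
gripper_force: 40.0
```

```bash
python3 m.py; python3 -c "
import cv2,numpy as np
a=cv2.resize(cv2.imread('pics/m_side.png')[70:220,180:320],(560,600),interpolation=cv2.INTER_CUBIC)
b=cv2.resize(cv2.imread('pics/m_top.png')[90:240,150:210],(240,600),interpolation=cv2.INTER_CUBIC)
cv2.imwrite('pics/m2.png',np.hstack([a,b]))"
```

```text
grasp [0.5394 0.2462 0.2046] 0.023531876919913933
side 0.7 153 [[0.4944 0.2204 0.2008]
 [0.5314 0.2397 0.2137]
 [0.6004 0.27   0.2212]] [0.918  0.3907 0.0688 0.5436 0.2433 0.2131] yaw 23.05355 ext [-0.0494  0.066 ]
mid {'at': [249.2, 135.7], 'confidence': 0.51} [0.5513 0.2519 0.2046]
mid {'at': [354.0, 244.8], 'confidence': 0.39} [ 0.4323 -0.2029  0.2046]
```

View pics/m2.png

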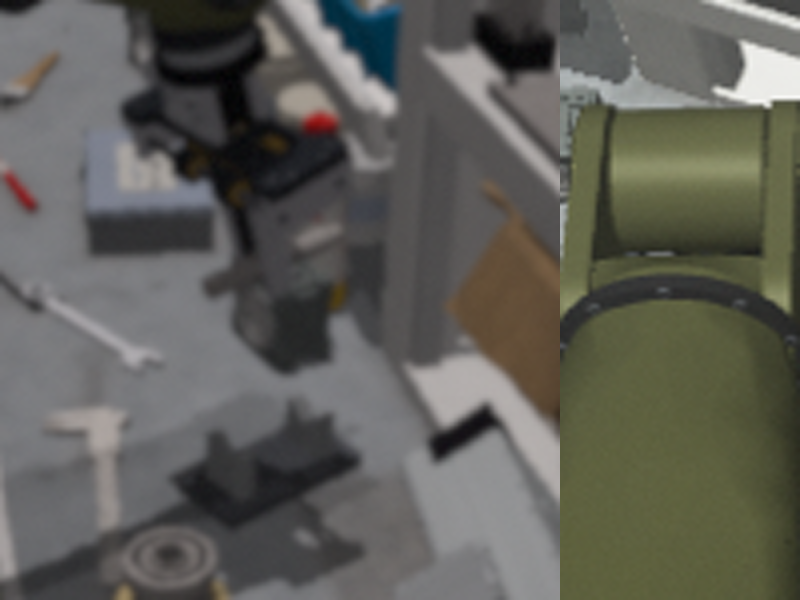

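```bash
cat > e.py <<'E'
from h import *
s=arm.state(); Rm=R.from_rotvec(s["ee_rot"]).as_matrix(); g=s["ee_pos"]-.019*Rm[:,2]
x=np.array([Rm[0,0],Rm[1,0],0]);x/=np.linalg.norm(x);y=np.array([-x[1],x[0],0])
print("toolyaw",np.degrees(np.arctan2(x[1],x[0])),g)
a=viewer.read_camera("side");Q=cloud(a)[a["z_map"]>0]-g
E=np.stack([Q@x,Q@y,Q[:,2]],1)*1000
E=E[(abs(E[:,0])<80)&(abs(E[:,1])<25)&(abs(E[:,2])<30)]
for b in range(-72,80,6):
    T=E[(E[:,0]>=b)&(E[:,0]<b+6)]
    if len(T): print(b,len(T),np.percentile(T[:,1],[5,50,95]).round(),np.percentile(T[:,2],[5,50,95]).round())
E
python3 e.py
```

```text
toolyaw 23.581565574395835 [0.53945479 0.24635539 0.20548287]
-54 15 [-7. -1.  5.] [-4.  2.  9.]
-48 10 [-8. -7.  4.] [-2.  8.  9.]
-42 14 [-8. -5.  4.] [ 1.  8. 11.]
-36 8 [-8. -5. -0.] [-2.  7. 12.]
-30 12 [-7. -5. -0.] [ 0.  8. 11.]
-24 11 [-8. -6.  3.] [ 0.  8. 11.]
-18 27 [-23.  -5.  23.] [ 2. 22. 29.]
-12 63 [-24.  -7.  19.] [-4. 11. 27.]
-6 40 [-24. -19.  13.] [-12.  14.  28.]
0 23 [-24. -22.  13.] [-3. 13. 26.]
6 6 [-22. -21. -21.] [-4.  0.  8.]
18 7 [-11.  -9.  -1.] [ 6. 13. 17.]
24 10 [-9. -6.  1.] [ 5. 12. 17.]
30 11 [-8. -5. -0.] [ 2. 11. 16.]
36 10 [-7. -5.  4.] [ 7. 13. 15.]
42 11 [-8. -6.  2.] [ 3. 11. 17.]
48 10 [-8. -6. -2.] [ 4. 12. 16.]
54 7 [-8. -5.  3.] [ 5. 14. 17.]
60 8 [-6. -4.  1.] [ 5. 12. 16.]
66 5 [-6. -3. -2.] [ 6. 13. 15.]
```

```bash
cat > st.py <<'E'
from h import *
s=arm.state(); R0=R.from_rotvec(s["ee_rot"]);Rm=R0.as_matrix(); g=s["ee_pos"]-.019*Rm[:,2]
x=np.array([Rm[0,0],Rm[1,0],0]);x/=np.linalg.norm(x)
tilt=np.degrees(np.arctan2(Rm[:,2]@x,-Rm[2,2])); print("tilt",tilt)
off=Rm.T@(g+.006*x+[0,0,.0045]-s["ee_pos"]); np.save("off.npy",off)
R1=R.from_matrix(pose(26,tilt-3.6)); print("rot",np.degrees((R0.inv()*R1).as_rotvec()).round(2),off)
p=s["ee_pos"]
for h in(.05,.02,.006,0):
    t=np.array([.5502,.2636,.05+h])-R1.apply(off); print(h,(R1.inv().apply(t-p)*100).round(2),t); p=t
E
python3 st.py
```

```text
tilt 14.212912900713306
rot [ 0.86 -3.59 -2.37] [ 6.92120664e-03  1.73571678e-05 -2.18890478e-02]
0.05 [-1.07 -1.12 10.98] [0.54770143 0.26240068 0.07721069]
0.02 [-0.55  0.    2.95] [0.54770143 0.26240068 0.04721069]
0.006 [-0.26  0.    1.38] [0.54770143 0.26240068 0.03321069]
0 [-0.11  0.    0.59] [0.54770143 0.26240068 0.02721069]
```

Request:
move_arm(plan="0 0 0 0.86 -3.59 -2.37 -1; -0.2 -0.22 2.2 0 0 0 -1; -0.22 -0.22 2.2 0 0 0 -1; -0.22 -0.22 2.2 0 0 0 -1; -0.22 -0.23 2.2 0 0 0 -1; -0.22 -0.23 2.2 0 0 0 -1; 0 0 0 0 0 0 -1; 0 0 0 0 0 0 -1")

```text
time: 18.82
ee_pos: [0.5481, 0.2623, 0.0779]
ee_rot: [-3.008, -0.695, -0.281]
wrist_force: [0.4, 0.4, -2.9]
width: 0.0229
gripper_force: 40.0
```

```bash
python3 e.py; python3 -c "
from h import *
s=arm.state();R0=R.from_rotvec(s['ee_rot']);o=np.load('off.npy');c=s['ee_pos']+R0.apply(o);print('mid est',c)
e=np.array([.5502,.2636,.05])-c;print('remaining tool',R0.inv().apply(e)*100)"
```

```text
toolyaw 26.011159277842324 [0.54497869 0.26080051 0.09661215]
-54 12 [-7. -1.  5.] [-2.  5. 12.]
-48 10 [-10.  -6.   4.] [ 3.  9. 13.]
-42 11 [-9. -5.  2.] [ 4.  8. 14.]
-36 8 [-8. -4.  2.] [ 6. 11. 13.]
-30 10 [-8. -5.  2.] [ 0.  9. 12.]
-24 10 [-7. -6.  4.] [ 1. 11. 13.]
-18 16 [-20.  -6.  20.] [ 3. 19. 29.]
-12 55 [-24.  -6.  21.] [-0. 12. 27.]
-6 33 [-24. -19.  14.] [-9. 15. 28.]
0 22 [-23. -21.  13.] [-4. 15. 25.]
6 7 [-24. -23. -21.] [-4.  8. 16.]
12 1 [-11. -11. -11.] [11. 11. 11.]
18 2 [-10. -10.  -9.] [ 8. 11. 14.]
24 6 [-10.  -8.  -7.] [ 1.  8. 13.]
30 4 [-8. -7. -6.] [ 4.  8. 11.]
36 5 [-8. -5. -3.] [-0.  8. 10.]
42 7 [-8. -6. -3.] [ 4. 10. 12.]
48 6 [-8. -5. -3.] [ 0.  6. 12.]
54 8 [-8. -6. -2.] [ 3. 10. 14.]
60 6 [-6. -4. -0.] [ 2.  7. 12.]
66 5 [-5. -4.  0.] [ 3.  9. 10.]
mid est [0.55071919 0.26354355 0.10093713]
remaining tool [-0.98832649 -0.02834334  4.99710395]
```

Request:
move_arm(plan="-0.2 0 1 0 0.5 0 -1; -0.2 0 1 0 0 0 -1; -0.2 0 1 0 0 0 -1; -0.14 0 0.7 0 0 0 -1; -0.08 0 0.4 0 0 0 -1; -0.04 0 0.2 0 0 0 -1; 0 0 0 0 0 0 -1; 0 0 0 0 0 0 -1")

```text
time: 19.88
ee_pos: [0.5477, 0.2622, 0.0334]
ee_rot: [-3.005, -0.694, -0.292]
wrist_force: [-0.2, 0.5, -3.8]
width: 0.0234
gripper_force: 40.0
```

Request:
move_arm(plan="-0.04 0 0.2 0 0 0 -1; 0 0 0 0 0 0 -1; 0 0 0 0 0 0 -1")

```text
time: 20.25
ee_pos: [0.5475, 0.2621, 0.031]
ee_rot: [-3.005, -0.694, -0.292]
wrist_force: [0.2, 0.6, -3.2]
width: 0.0228
gripper_force: 40.0
```

Request:
move_arm(plan="-0.03 0 0.15 0 0 0 -1; 0 0 0 0 0 0 -1; 0 0 0 0 0 0 -1")

```text
time: 20.62
ee_pos: [0.5476, 0.2623, 0.0298]
ee_rot: [-3.005, -0.694, -0.293]
wrist_force: [-1.6, 0.7, 1.4]
width: 0.0232
gripper_force: 40.0
```

Request:
move_arm(plan="-0.03 0 0.15 0 0 0 -1; 0 0 0 0 0 0 -1; 0 0 0 0 0 0 -1")

```text
time: 21.0
ee_pos: [0.5478, 0.2625, 0.0294]
ee_rot: [-3.004, -0.694, -0.294]
wrist_force: [-8.7, -0.9, 16.0]
width: 0.0227
gripper_force: 40.0
```

Request:
move_arm(plan="0.01 0 -0.05 0 0 0 -1; 0 0 0 0 0 0 -1", force=5)

```text
time: 21.25
ee_pos: [0.548, 0.2626, 0.0293]
ee_rot: [-3.004, -0.694, -0.295]
wrist_force: [-2.0, 3.3, 7.2]
width: 0.0237
gripper_force: 5.0
```

Request:
move_arm(plan="0 0 0 0 0 0 -0.3; 0 0 0 0 0 0 0.05; 0 0 0 0 0 0 0.05; 0 0 0 0 0 0 0.05")

```text
time: 21.75
ee_pos: [0.5475, 0.262, 0.0284]
ee_rot: [-3.005, -0.694, -0.292]
wrist_force: [0.0, -0.9, -0.2]
width: 0.0492
gripper_force: 0.0
```

```bash
python3 -c "
from h import *
s=arm.state();print(s['wrist_force'],s['width'])"; python3 e.py
```

```text
[ 0.02872025 -0.89047855 -0.21402025] 0.04924355687495517
toolyaw 26.0098622081218 [0.54419573 0.26039128 0.04699897]
-60 1 [-5. -5. -5.] [-29. -29. -29.]
-54 11 [-6. -1.  6.] [-14.   6.  13.]
-48 26 [-22.  -7.  13.] [-23.  -4.  13.]
-42 74 [-21.  -5.  20.] [-29. -12.  10.]
-36 34 [-22. -18.  19.] [-27.   6.  13.]
-30 16 [-20.  -5.  16.] [-12.   8.  15.]
-24 9 [-7. -3.  2.] [ 4. 12. 15.]
-18 8 [-9. -5. -1.] [ 6.  9. 14.]
-12 14 [-9. -3. 16.] [ 0. 11. 18.]
-6 20 [-12.  -3.  24.] [-14.   9.  18.]
0 11 [-5.  4. 24.] [ 5. 14. 21.]
6 3 [ 6. 10. 17.] [-26.  13.  15.]
18 1 [-19. -19. -19.] [-29. -29. -29.]
24 1 [-12. -12. -12.] [8. 8. 8.]
30 3 [-22.  -8.  -6.] [-26.   7.   7.]
36 11 [-21.  -6.  -1.] [-14.  -0.   8.]
42 46 [-22. -13.  -1.] [-27. -13.   6.]
48 20 [-22. -18.  -6.] [-25.   1.   9.]
54 14 [-21. -20.  -6.] [-24.   3.  11.]
60 1 [-4. -4. -4.] [12. 12. 12.]
66 3 [-5. -3. -2.] [3. 5. 7.]
72 1 [-1. -1. -1.] [7. 7. 7.]
```

Request:
move_arm(plan="0 0 -1 0 0 0 0.05; 0 0 -2 0 0 0 0.05; 0 0 -4 0 0 0 0.05; 0 0 -5 0 0 0 0.5; 0 0 -4 0 0 0 1; -3 4 -3 0 0 0 1; -3 4 -3 0 0 0 1; 0 4 0 0 0 0 1; 0 0 0 0 0 0 1")

```text
time: 22.92
ee_pos: [0.5095, 0.1079, 0.2345]
ee_rot: [-3.006, -0.69, -0.295]
wrist_force: [-0.0, 0.8, -0.1]
width: 0.0934
gripper_force: 0.0
```

```bash
cat > v.py <<'E'
from h import *
np.set_printoptions(precision=4,suppress=True)
x=np.array([np.cos(np.radians(26)),np.sin(np.radians(26)),0]);y=np.array([-x[1],x[0],0]);g=np.array([.5502,.2636,.05])
for n in("side","top"):
    a=viewer.read_camera(n);C=cloud(a)
    cv2.imwrite(f"pics/v_{n}.png",cv2.cvtColor(a["img"],cv2.COLOR_RGB2BGR))
    for r in landmark_of("worm_mid",a)[:1]+landmark_of("stand_seat",a)[:1]: d=atz(a,r["at"],.05)-g;print(n,r["confidence"],d@x,d@y)
    Q=C[a["z_map"]>0]-g
    E=np.stack([Q@x,Q@y,Q[:,2]],1)*1000
    E=E[(abs(E[:,0])<85)&(abs(E[:,1])<14)&(abs(E[:,2])<18)]
    for b in range(-72,80,8):
        T=E[(E[:,0]>=b)&(E[:,0]<b+8)]
        if len(T): print(b,len(T),np.percentile(T[:,1],[5,50,95]).round(),np.percentile(T[:,2],[5,50,95]).round())
    print(E[:,0].min(),E[:,0].max())
E
python3 v.py; python3 -c "
import cv2,numpy as np
a=cv2.resize(cv2.imread('pics/v_side.png')[140:240,180:310],(520,400),interpolation=cv2.INTER_CUBIC)
b=cv2.resize(cv2.imread('pics/v_top.png')[130:230,170:240],(280,400),interpolation=cv2.INTER_CUBIC)
cv2.imwrite('pics/v1.png',np.hstack([a,b]))"
```

```text
side 0.52 0.00936660456203102 0.010927287216395956
side 0.86 -0.006428817346875084 -0.0022439986216769878
-64 2 [-7. -4. -2.] [ 8.  9. 11.]
-56 24 [-11.  -4.   5.] [-13.   4.  12.]
-48 24 [-12.  -5.   9.] [-16.  -1.  10.]
-40 13 [-8. -5.  5.] [ 1.  9. 11.]
-32 12 [-8. -4.  3.] [ 1.  8. 12.]
-24 12 [-9. -6.  2.] [-5.  7.  9.]
-16 18 [-11.  -4.   8.] [ 1.  9. 15.]
-8 14 [-11.  -5.   5.] [-1.  8. 14.]
0 16 [-11.  -5.   6.] [-1.  9. 14.]
8 16 [-11.  -5.   5.] [-4. 10. 14.]
16 11 [-10.  -5.   8.] [ 5. 10. 15.]
24 11 [-9. -4.  2.] [ 0.  8. 12.]
32 29 [-13.  -4.  12.] [-16.  -1.  12.]
40 13 [-10.  -5.   7.] [ 3.  8. 13.]
48 6 [-10.  -4.   3.] [ 5.  8. 11.]
56 9 [-5. -3.  3.] [ 2.  7. 10.]
-57.254362648201464 63.23856445215563
top 0.64 0.007792537668127279 0.0030657212091598908
top 0.92 0.004114113142902187 -0.0018439746119635954
-64 4 [2. 4. 6.] [ 1.  6. 10.]
-56 13 [ 1.  7. 13.] [-8.  5. 10.]
-48 13 [-1.  4. 12.] [-4.  7. 13.]
-40 19 [-5.  3. 13.] [-4.  5. 10.]
-32 14 [-3.  3.  9.] [ 3.  6. 11.]
-24 14 [-4.  3.  9.] [ 0.  7. 12.]
-16 17 [-5.  1. 10.] [ 5.  8. 13.]
-8 17 [-2.  6. 13.] [ 3.  7. 15.]
0 13 [-3.  2. 10.] [ 4.  8. 14.]
8 17 [-4.  4. 11.] [ 4.  9. 14.]
16 14 [-5.  3. 11.] [ 1.  7. 12.]
24 15 [-5.  1.  8.] [ 3.  6. 11.]
32 28 [-13.  -2.  12.] [-13.   3.  10.]
40 23 [-12.  -1.  13.] [-8.  3. 10.]
48 13 [-5.  2. 12.] [-5.  4.  9.]
56 11 [-4.  2.  8.] [-1.  3.  8.]
64 1 [-2. -2. -2.] [1. 1. 1.]
-57.781680884257895 64.91378169104406
```

View pics/v1.png

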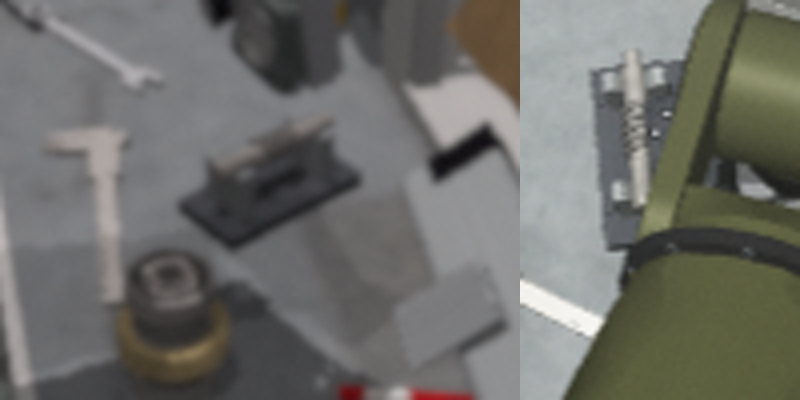

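```bash
cat > k.py <<'E'
from h import *
np.set_printoptions(precision=1,suppress=True)
x=np.array([np.cos(np.radians(26)),np.sin(np.radians(26)),0]);y=np.array([-x[1],x[0],0]);g=np.array([.5502,.2636,.05])
for n in("side","top"):
    a=viewer.read_camera(n);Q=cloud(a)[a["z_map"]>0]-g;E=np.stack([Q@x,Q@y,Q[:,2]],1)*1000
    def f(m): return E[m]
    B=f((abs(E[:,0])<65)&(abs(E[:,1])>13)&(abs(E[:,1])<26)&(E[:,2]>-8)&(E[:,2]<8))
    for sg in(-1,1):
        b=B[B[:,0]*sg>0]; print(n,"block",sg,len(b),np.percentile(b,[3,50,97],axis=0)[:,:2].tolist())
    Pl=f((abs(E[:,0])<90)&(abs(E[:,1])<50)&(E[:,2]>-44)&(E[:,2]<-34)); print("plate",len(Pl),cv2.minAreaRect(Pl[:,:2].astype(np.float32)),np.percentile(Pl,[2,98],axis=0)[:,:2].tolist())
    W=f((abs(E[:,0])<80)&(abs(E[:,1])<12)&(E[:,2]>5)&(E[:,2]<20)); print("worm",np.percentile(W,[1,99],axis=0).tolist(),cv2.minAreaRect(W[:,:2].astype(np.float32)))
    C=cloud(a)[a["z_map"]>0];T=C[((C>(.38,.02,.088))&(C<(.49,.13,.103))).all(1)]
    print("wheel",len(T),cv2.minEnclosingCircle((T[:,:2]*1000).astype(np.float32)) if len(T)>5 else 0)
go([(.4312,.0740,.17),(.4312,.0740,.0855)],-6.5,22)
E
python3 k.py
```

```text
side block -1 37 [[-49.63913610812593, -21.750018719068176], [-43.79018216920166, -17.11774460137376], [-35.70100687039248, 22.23668912735432]]
side block 1 37 [[20.927476279589783, -23.077654220202], [39.85691424004722, -15.327006249817124], [48.76637943598498, 20.175380079696954]]
plate 360 ((-0.17806243896484375, -1.5010490417480469), (70.19972229003906, 141.75685119628906), 89.02339172363281) [[-69.57078476559082, -35.22475734759299], [65.11365165704915, 30.053195739985654]]
worm [[-55.68746834423651, -10.034638991158301, 5.0359320608468146], [60.695108524925416, 10.152848353237943, 15.82283202735693]] ((2.9795150756835938, -0.4697113037109375), (121.6270751953125, 21.500638961791992), 2.7393102645874023)
wheel 317 ((431.85394287109375, 73.0824966430664), 32.15290832519531)
top block -1 24 [[-49.96691295313545, 13.199251373177622], [-42.94958280358752, 17.30701682138164], [-26.01056592805422, 22.202373924474905]]
top block 1 40 [[33.84750834313153, -20.124357486016244], [39.97860239718464, 14.705619001679786], [49.354493323037346, 23.224268194419235]]
plate 276 ((7.143947601318359, 22.43573760986328), (65.60914611816406, 153.30380249023438), 70.04412841796875) [[-69.3838651944345, -28.825513034070347], [68.90016726185829, 36.32864784711154]]
worm [[-55.06696439059583, -5.042185530844297, 5.034177757150046], [60.3920480337036, 10.364392658116198, 15.397205470475374]] ((2.2572250366210938, 3.271568775177002), (16.92603302001953, 117.60063934326172), 89.23812866210938)
wheel 16 ((431.5715637207031, 46.514198303222656), 11.701105117797852)
rot [-9.3 10.6 31.3]
shift [-9.1  4.5  5. ] len 11.3
shift [-3.2  0.   7.8] len 8.5
```

Request:
move_arm(plan="0 0 0 -2.33 2.65 7.83 1; 0 0 0 -2.33 2.65 7.83 1; 0 0 0 -2.33 2.65 7.83 1; 0 0 0 -2.33 2.65 7.83 1; -4.5 2.25 1.5 0 0 0 1; -4.6 2.25 3.5 0 0 0 1; 0 0 0 0 0 0 1; 0 0 0 0 0 0 1", force=45)

```text
time: 24.32
ee_pos: [0.44, 0.0731, 0.1538]
ee_rot: [3.057, -0.176, 0.597]
wrist_force: [-0.2, 0.8, 0.4]
width: 0.0938
gripper_force: 0.0
```

```bash
python3 -c "
from h import *
go([(.4315,.0735,.085)],-6.5,22)"
```

```text
rot [ 0.  -0.1 -0.1]
shift [-3.37  0.05  7.96] len 8.6
```

Request:
move_arm(plan="-1.1 0 2.6 0 0 0 1; -1.1 0 2.6 0 0 0 1; -0.8 0.05 1.9 0 0 0 1; -0.37 0 0.86 0 0 0 1; 0 0 0 0 0 0 1; 0 0 0 0 0 0 1; 0 0 0 0 0 0 -1; 0 0 0 0 0 0 -1; 0 0 0 0 0 0 -1; 0 0 0 0 0 0 -1; 0 0 0 0 0 0 -1; 0 0 0 0 0 0 -1")

```text
time: 25.82
ee_pos: [0.4374, 0.0725, 0.0661]
ee_rot: [3.057, -0.176, 0.595]
wrist_force: [-0.6, 3.0, 1.6]
width: 0.0601
gripper_force: 45.0
```

```bash
python3 -c "
from h import *
s=arm.state();g=s['ee_pos']-.019*R.from_rotvec(s['ee_rot']).as_matrix()[:,2];print(g,s['width'],s['wrist_force'])
z=g[2]+.006
go([g+[0,0,.11],(.4868,-.1014,g[2]+.11),(.4868,-.1014,z+.02),(.4868,-.1014,z)],-6.5,22)"
```

```text
[0.43034491 0.07328016 0.08369642] 0.06013373774415299 [-0.63140682  2.99562748  1.55723809]
rot [ 0.  -0.  -0.1]
shift [  4.12  -0.   -10.2 ] len 11.0
shift [ 7.03 16.72  2.84] len 18.4
shift [-3.15  0.    7.79] len 8.4
shift [-0.75  0.    1.85] len 2.0
```

Request:
move_arm(plan="0.56 0 -1.4 0 0 0 -1; 1 0 -2.5 0 0 0 -1; 1.2 0 -3 0 0 0 -1; 1.36 0 -3.3 0 0 0 -1; 0.78 1.86 0.31 0 0 0 -1; 1.17 2.79 0.47 0 0 0 -1; 1.54 3.72 0.63 0 0 0 -1; 1.54 3.72 0.63 0 0 0 -1; 1.17 2.79 0.47 0 0 0 -1; 0.78 1.86 0.31 0 0 0 -1; 0 0 0 0 0 0 -1; 0 0 0 0 0 0 -1")

```text
time: 27.32
ee_pos: [0.4919, -0.1021, 0.1749]
ee_rot: [3.059, -0.177, 0.59]
wrist_force: [0.3, 0.0, -9.2]
width: 0.0599
gripper_force: 45.0
```

```bash
cat > q.py <<'E'
from h import *
np.set_printoptions(precision=4,suppress=True)
s=arm.state();g=s['ee_pos']-.019*R.from_rotvec(s['ee_rot']).as_matrix()[:,2];print(g,s['width'],s['wrist_force'])
a=viewer.read_camera("side");C=cloud(a)[a["z_map"]>0]
# bronze ring front points, relative to grasp: z -0.057..-0.036
T=C[(np.hypot(*(C[:,:2]-g[:2]).T)<.05)&(C[:,2]>g[2]-.055)&(C[:,2]<g[2]-.038)]
from scipy.optimize import least_squares
F=C[(np.hypot(*(C[:,:2]-g[:2]).T)<.04)&(C[:,2]>g[2]-.083)&(C[:,2]<g[2]-.071)]
for r,Q in((.039,T),(.031,F)):
    print(r,len(Q),least_squares(lambda c:np.hypot(*(Q[:,:2]-c).T)-r,g[:2],loss="soft_l1",f_scale=.002).x)
go([(.4862,-.1017,.13),(.4862,-.1017,.11),(.4862,-.1017,.0897)],-6.5,22)
E
python3 q.py
```

```text
[ 0.4849 -0.1013  0.1925] 0.05989771632342804 [ 0.283   0.0492 -9.1766]
0.039 114 [ 0.4886 -0.0973]
0.031 86 [ 0.4871 -0.0994]
rot [ 0.   0.1 -0.1]
shift [-2.24  0.04  5.87] len 6.3
shift [-0.75  0.    1.85] len 2.0
shift [-0.76  0.    1.88] len 2.0
```

Request:
move_arm(plan="-0.5 0.04 1.4 0 0 0 -1; -0.6 0 1.6 0 0 0 -1; -0.6 0 1.6 0 0 0 -1; -0.5 0 1.3 0 0 0 -1; -0.3 0 0.7 0 0 0 -1; 0 0 0 0 0 0 -1; 0 0 0 0 0 0 -1")

```text
time: 28.25
ee_pos: [0.4946, -0.1033, 0.106]
ee_rot: [3.057, -0.176, 0.595]
wrist_force: [0.4, -0.6, -8.5]
width: 0.0598
gripper_force: 45.0
```

```bash
python3 q.py
```

```text
[ 0.4875 -0.1025  0.1236] 0.05980704088372516 [ 0.373  -0.6407 -8.5119]
0.039 101 [ 0.4915 -0.099 ]
0.031 73 [ 0.4901 -0.1009]
rot [ 0.1 -0.  -0.1]
shift [ 0.11 -0.06 -0.64] len 0.7
shift [-0.75  0.    1.85] len 2.0
shift [-0.76  0.    1.88] len 2.0
```

Request:
move_arm(plan="-0.5 -0.06 0.9 0 0 0 -1; -0.24 0 0.6 0 0 0 -1; -0.2 0 0.5 0 0 0 -1; 0 0 0 0 0 0 -1; 0 0 0 0 0 0 -1")

```text
time: 28.92
ee_pos: [0.4932, -0.1025, 0.0835]
ee_rot: [3.057, -0.177, 0.594]
wrist_force: [-0.5, -0.6, -8.2]
width: 0.0598
gripper_force: 45.0
```

```bash
python3 q.py
```

```text
[ 0.4862 -0.1017  0.1011] 0.05979157538635139 [-0.4654 -0.6241 -8.2415]
0.039 121 [ 0.4877 -0.0977]
0.031 110 [ 0.4866 -0.1003]
rot [ 0.1 -0.  -0.1]
shift [ 1.08 -0.   -2.67] len 2.9
shift [-0.75  0.    1.85] len 2.0
shift [-0.76  0.    1.88] len 2.0
```

Request:
move_arm(plan="-0.16 0 0.4 0 0 0 -1; -0.16 0 0.4 0 0 0 -1; -0.06 0 0.15 0 0 0 -1; 0 0 0 0 0 0 -1; 0 0 0 0 0 0 -1")

```text
time: 29.6
ee_pos: [0.4932, -0.1025, 0.0732]
ee_rot: [3.057, -0.177, 0.594]
wrist_force: [-0.1, -0.7, -8.6]
width: 0.06
gripper_force: 45.0
```

Request:
move_arm(plan="-0.05 0 0.13 0 0 0 -1; 0 0 0 0 0 0 -1; 0 0 0 0 0 0 -1")

```text
time: 29.98
ee_pos: [0.4935, -0.1025, 0.0722]
ee_rot: [3.057, -0.177, 0.595]
wrist_force: [-2.6, 1.6, -0.8]
width: 0.0596
gripper_force: 45.0
```

Seated on the floor; release and retreat.

Request:
move_arm(plan="0 0 0.03 0 0 0 -1; 0 0 0 0 0 0 0.5; 0 0 0 0 0 0 1; 0 0 0 0 0 0 1; 0.56 0 -1.39 0 0 0 1; 0.9 0 -2.2 0 0 0 1; 0.6 0 -4.5 0 0 0 1; -1 0 -5 0 0 0 1; -1 0 -5 0 0 0 1; 0 0 0 0 0 0 -1")

```text
time: 31.22
ee_pos: [0.4267, -0.095, 0.2429]
ee_rot: [3.053, -0.177, 0.603]
wrist_force: [-0.6, -0.3, -0.9]
width: 0.0872
gripper_force: 0.0
```

```bash
python3 - <<'E'
from h import *
np.set_printoptions(precision=4,suppress=True)
s=arm.state();print(s["ee_pos"],s["joint_positions"],s["time"])
for n in("side","top"):
    a=viewer.read_camera(n);C=cloud(a)[a["z_map"]>0]
    for c in((.487,-.102),(.4725,-.231)):
        T=C[(np.hypot(*(C[:,:2]-c).T)<.04)&(C[:,2]>.096)&(C[:,2]<.108)]
        if len(T)>30:
            A=np.c_[T[:,:2]-c,np.ones(len(T))];pl=np.linalg.lstsq(A,T[:,2],rcond=None)[0]
            print(n,c,len(T),cv2.minEnclosingCircle(T[:,:2].astype(np.float32)),pl)
    for r in landmark_of("lid_edge",a)[:1]:
        print(n,"edge",r,a["z_map"][int(r["at"][1]),int(r["at"][0])])
    # lid top points
    L=C[(C[:,2]>.2)&(C[:,2]<.3)&(C[:,0]>.5)&(C[:,1]<-.03)&(C[:,1]>-.32)]
    print(len(L),L.min(0),L.max(0))
c=np.array([.5414,-.1735]);x=np.array([.9936,-.1132])
for t in (1.05,.98,.8,.6,.4,.2,.055,0):
    ex=.112-.209*np.cos(t)+.058*np.sin(t); ez=.06+.209*np.sin(t)+.058*np.cos(t); print(t,c+x*ex,ez)
E
```

```text
[ 0.4267 -0.095   0.2429] [-0.359  -0.2224  2.0231  0.1097  0.9635  1.2819] 31.225
side (0.487, -0.102) 433 ((0.4879600405693054, -0.10146757960319519), 0.03172041475772858) [0.0024 0.0196 0.1015]
side (0.4725, -0.231) 575 ((0.47384825348854065, -0.23132629692554474), 0.031205667182803154) [-0.0008  0.0078  0.1008]
side edge {'at': [320.4, 207.6], 'confidence': 0.95} 0.698057
13709 [ 0.5009 -0.32    0.2   ] [ 1.0199 -0.0307  0.3   ]
top (0.487, -0.102) 239 ((0.4870818555355072, -0.10106796026229858), 0.0308238435536623) [-0.0086 -0.0003  0.1001]
top (0.4725, -0.231) 293 ((0.47216227650642395, -0.23209385573863983), 0.030949503183364868) [-0.0047  0.0166  0.0995]
top edge {'at': [364.5, 182.2], 'confidence': 0.88} 1.1401628
6738 [ 0.5004 -0.32    0.2001] [ 0.9504 -0.0527  0.3   ]
1.05 [ 0.5993 -0.1801] 0.2701505749268697
0.98 [ 0.5849 -0.1785] 0.2658812581452624
0.8 [ 0.5493 -0.1744] 0.25033641214013586
0.6 [ 0.5138 -0.1704] 0.22587974260432375
0.4 [ 0.4839 -0.1669] 0.1948099711946753
0.2 [ 0.4606 -0.1643] 0.1583657516509598
0.055 [ 0.4485 -0.1629] 0.12940150259243788
0 [ 0.445  -0.1625] 0.118
```

```bash
python3 - <<'E'
from h import *
np.set_printoptions(precision=3,suppress=True)
c=np.array([.5414,-.1735]);x=np.array([.9936,-.1132]);y=np.array([.1132,.9936])
for n in("side","top"):
    a=viewer.read_camera(n);C=cloud(a)[a["z_map"]>0]
    E=np.c_[(C[:,:2]-c)@x,(C[:,:2]-c)@y,C[:,2]]
    T=E[(abs(E[:,1])<.12)&(E[:,0]>-.0)&(E[:,0]<.35)]
    for b in np.arange(0,.35,.025):
        q=T[(T[:,0]>=b)&(T[:,0]<b+.025)]; 
        if len(q): print(n,round(b,3),len(q),np.percentile(q[:,2],[2,50,98]))
go([(.57,-.17,.33+.019),(.641,-.185,.33+.019),(.641,-.185,.225+.019)],-6.5,0)
E
```

```text
side 0.0 2452 [0.006 0.26  0.275]
side 0.025 1842 [0.006 0.059 0.615]
side 0.05 1555 [0.006 0.151 0.615]
side 0.075 1389 [0.006 0.182 0.615]
side 0.1 1248 [0.006 0.164 0.616]
side 0.125 3642 [0.001 0.313 0.613]
side 0.15 4220 [0.001 0.303 0.61 ]
side 0.175 8451 [0.002 0.429 0.618]
side 0.2 7601 [0.001 0.468 0.629]
side 0.225 4808 [0.    0.502 0.63 ]
side 0.25 2618 [-0.001  0.345  0.619]
side 0.275 1051 [-0.001  0.262  0.336]
side 0.3 845 [0.252 0.274 0.341]
side 0.325 956 [0.258 0.278 0.347]
top 0.0 2265 [0.001 0.261 0.919]
top 0.025 1184 [-0.     0.251  0.278]
top 0.05 602 [0.001 0.222 0.248]
top 0.075 369 [0.178 0.196 0.212]
top 0.1 327 [0.142 0.16  0.178]
top 0.125 735 [0.109 0.168 0.301]
top 0.15 603 [0.094 0.222 0.305]
top 0.175 1656 [0.012 0.37  0.729]
top 0.2 4686 [-0.001  0.551  0.739]
top 0.225 1369 [-0.004  0.556  0.705]
top 0.25 1754 [0.239 0.581 0.709]
top 0.275 258 [0.241 0.248 0.286]
top 0.3 267 [0.246 0.253 0.283]
top 0.325 242 [0.253 0.259 0.286]
rot [  0.  -21.9  -0.1]
shift [15.11  5.86 -9.18] len 18.6
shift [7.22 0.69 0.  ] len 7.3
shift [ 0.   0.  10.5] len 10.5
```

```bash
python3 - <<'E'
from h import *
np.set_printoptions(precision=2,suppress=True,linewidth=200)
c=np.array([.5414,-.1735]);x=np.array([.9936,-.1132]);y=np.array([.1132,.9936])
for n in("side","top"):
    a=viewer.read_camera(n);C=cloud(a)[a["z_map"]>0]
    E=np.c_[(C[:,:2]-c)@x,(C[:,:2]-c)@y,C[:,2]]
    T=E[(abs(E[:,1])<.13)&(E[:,0]>0)&(E[:,0]<.3)&(E[:,2]>.29)&(E[:,2]<.75)]
    H=np.histogram2d(T[:,0],T[:,1],bins=[np.arange(0,.31,.025),np.arange(-.13,.14,.026)])[0].astype(int)
    print(n);print(H)
    for b in np.arange(0,.3,.025):
        q=T[(T[:,0]>=b)&(T[:,0]<b+.025)&(abs(T[:,1])<.1)]
        if len(q): print(round(b,3),np.percentile(q[:,2],[2,25,50,75,98]))
E
```

```text
side
[[   0    0    0    0    0    0    0   30    0    0]
 [   0    0    0    0    0    0    0  167    0    0]
 [   0    0    0    0    0    0    0  286    0    0]
 [   0    0    0    0    0    0    0  395    6    0]
 [   0    0    0    0    0    0    0  453   34    0]
 [  67   76   94   70    0    0    0  993  928  111]
 [  52   24    7  112    2    0    0 2088    0   25]
 [   0    0    0  146   43 1306 1970 2902    0    0]
 [   0    0   74 2616 2430  972    4    2    0    0]
 [   0  321  517 2524  240    0    0    0    0    0]
 [   0  164  147  662  563    0    0    0    0    0]
 [   0    0    0    0  259    0    0    0    0    0]]
0.0 [0.61 0.61 0.62 0.62 0.62]
0.025 [0.6  0.61 0.61 0.61 0.62]
0.05 [0.59 0.6  0.6  0.61 0.62]
0.075 [0.58 0.59 0.6  0.61 0.62]
0.1 [0.56 0.58 0.59 0.61 0.62]
0.125 [0.29 0.36 0.49 0.57 0.61]
0.15 [0.3  0.38 0.48 0.56 0.61]
0.175 [0.3  0.39 0.49 0.56 0.62]
0.2 [0.31 0.42 0.51 0.58 0.63]
0.225 [0.31 0.46 0.54 0.57 0.63]
0.25 [0.3  0.41 0.52 0.58 0.62]
0.275 [0.29 0.3  0.32 0.33 0.34]
top
[[   0    0    0    0    0    0   16    0    0    0]
 [   0    0    0    0    0    0    0    0    0    0]
 [   0    0    0    0    0    0    0    0    0    0]
 [   0    0    0    0    0    0    0    0    0    0]
 [   0    0    0    0    0    0    0    0    0    0]
 [  20   38   53   56    0    0    0    0    0    0]
 [  33   20    7   42   10    0    0    0    0    0]
 [   0    0    2   22   84  789   47    0    0    0]
 [   9  295  175  476 1857  726    2    0    0    0]
 [ 150  163  592   75    0    0    0    0    0    0]
 [ 277  295  642  352    0    0    0    0    0    0]
 [   0    0    0    0    0    0    0    0    0    0]]
0.0 [0.68 0.68 0.69 0.69 0.69]
0.125 [0.29 0.3  0.3  0.3  0.3 ]
0.15 [0.29 0.3  0.3  0.3  0.31]
0.175 [0.31 0.45 0.59 0.69 0.73]
0.2 [0.31 0.5  0.62 0.68 0.74]
0.225 [0.52 0.55 0.61 0.68 0.71]
0.25 [0.52 0.57 0.61 0.67 0.71]
```

```bash
cat > l.py <<'E'
from h import *
np.set_printoptions(precision=3,suppress=True)
c=np.array([.5414,-.1735,0]);x=np.array([.9936,-.1132,0])
def W(ex,z): return c+x*ex+[0,0,z]
def edge(t,s=.209,off=0): return .112-s*np.cos(t)+(.058+off)*np.sin(t), .06+s*np.sin(t)+(.058+off)*np.cos(t)
def path(pts,yaw=-6.5,tilt=25):
    s=arm.state();R0=R.from_rotvec(s["ee_rot"]);R1=R.from_matrix(pose(yaw,tilt))
    print("rot",np.degrees((R0.inv()*R1).as_rotvec()).round(1)); p=s["ee_pos"]
    for q in pts: print(q,(R1.inv().apply(q-p)*100).round(2)); p=q
if __name__=="__main__":
    e=lambda t:W(edge(t)[0]+.007,edge(t)[1]+.0034)
    path([W(-.06,.32),W(.09,.32),W(.088,.24)]+[e(t) for t in(.95,.85,.75,.65,.55)])
E
python3 l.py
```

```text
rot [ 0.   3.1 -0.1]
[ 0.482 -0.167  0.32 ] [ 9.15  6.53 -4.72]
[ 0.631 -0.184  0.32 ] [13.59 -0.    6.34]
[ 0.629 -0.183  0.24 ] [-3.56  0.    7.17]
[ 0.586 -0.179  0.267] [-2.79  0.   -4.29]
[ 0.566 -0.176  0.259] [-2.17  0.   -0.08]
[ 0.547 -0.174  0.248] [-2.16  0.    0.14]
[ 0.529 -0.172  0.236] [-2.14  0.    0.35]
[ 0.513 -0.17   0.222] [-2.09  0.    0.57]
```

Request:
move_arm(plan="0 0 -4.7 0 3.1 0 -1; 3 2.2 -2 0 0 0 -1; 3.1 2.2 0 0 0 0 -1; 3.1 2.13 1.9 0 0 0 -1; 3.4 0 1.6 0 0 0 -1; 3.4 0 1.6 0 0 0 -1; 3.4 0 1.6 0 0 0 -1; 3.4 0 1.6 0 0 0 -1; 0 0 0 0 0 0 -1; 0 0 0 0 0 0 -1")

```text
time: 32.88
ee_pos: [0.6329, -0.1843, 0.3219]
ee_rot: [3.038, -0.175, 0.674]
wrist_force: [0.2, -0.5, -0.0]
width: 0.0003
gripper_force: 0.0
```

```bash
python3 -c "
from l import *
e=lambda t:W(edge(t)[0]+.007,edge(t)[1]+.0034)
path([W(.088,.258)]+[e(t) for t in(.95,.85,.75,.65,.55)])"
```

```text
rot [ 0.  -0.  -0.1]
[ 0.629 -0.183  0.258] [-3.07 -0.04  5.62]
[ 0.586 -0.179  0.267] [-3.55  0.   -2.66]
[ 0.566 -0.176  0.259] [-2.17  0.   -0.08]
[ 0.547 -0.174  0.248] [-2.16  0.    0.14]
[ 0.529 -0.172  0.236] [-2.14  0.    0.35]
[ 0.513 -0.17   0.222] [-2.09  0.    0.57]
```

Request:
move_arm(plan="-1.5 0 2.8 0 0 0 -1; -1.57 -0.04 2.8 0 0 0 -1; 0 0 0 0 0 0 -1; -1.2 0 -0.9 0 0 0 -1; -1.2 0 -0.9 0 0 0 -1; -1.15 0 -0.86 0 0 0 -1; -0.7 0 -0.03 0 0 0 -1; 0 0 0 0 0 0 -1")

```text
time: 33.88
ee_pos: [0.5793, -0.1778, 0.2653]
ee_rot: [3.037, -0.176, 0.676]
wrist_force: [-0.1, 0.2, -1.2]
width: 0.0006
gripper_force: 0.0
```

Request:
move_arm(plan="-0.7 0 -0.03 0 0 0 -1; -0.77 0 -0.03 0 0 0 -1; -0.72 0 0.05 0 0 0 -1; -0.72 0 0.05 0 0 0 -1; 0 0 0 0 0 0 -1")

```text
time: 34.5
ee_pos: [0.5532, -0.1747, 0.2523]
ee_rot: [3.037, -0.176, 0.675]
wrist_force: [-0.1, 0.4, 0.4]
width: 0.0002
gripper_force: 0.0
```

```bash
cat > t.py <<'E'
from l import *
y=np.array([.1132,.9936,0])
def lid():
    a=viewer.read_camera("side");C=cloud(a)[a["z_map"]>0]-c
    E=np.c_[C@x,C@y,C[:,2]]
    # outer front face / side edge: use right side face points near ey=-0.12
    best=[]
    # front face of lid (plane at s=.224): points along normal; grid-search angle
    T=E[(abs(E[:,1])<.118)&(E[:,2]>.07)&(E[:,0]<.2)]
    for t in np.arange(0,1.1,.005):
        s=-(T[:,0]-.112)*np.cos(t)+(T[:,2]-.06)*np.sin(t); h=(T[:,0]-.112)*np.sin(t)+(T[:,2]-.06)*np.cos(t)
        best.append((np.sum((abs(s-.224)<.002)&(h>0.005)&(h<.056)),np.sum((abs(h-.058)<.002)&(s>.02)&(s<.22)),t))
    b=np.array(best);i=b[:,0].argmax();j=b[:,1].argmax();print("lid front",b[i],"top",b[j])
lid(); s=arm.state();print(s["wrist_force"],s["ee_pos"],s["time"])
E
python3 t.py
```

```text
lid front [1302.     717.       0.755] top [1149.   2712.      0.78]
[-0.68   0.122  0.369] [ 0.554 -0.175  0.253] 34.55
```

Request:
move_arm(plan="-0.72 0 0.1 0 0 0 -1; -0.72 0 0.12 0 0 0 -1; -0.72 0 0.12 0 0 0 -1; -0.72 0 0.14 0 0 0 -1; -0.7 0 0.2 0 0 0 -1; -0.7 0 0.2 0 0 0 -1; -0.7 0 0.2 0 0 0 -1; -0.5 0 0.3 0 0 0 -1; 0 0 0 0 0 0 -1; 0 0 0 0 0 0 -1; 0 0 0 0 0 0 -1; 0 0 0 0 0 0 -1")

```text
time: 36.05
ee_pos: [0.5103, -0.1697, 0.2169]
ee_rot: [3.037, -0.175, 0.676]
wrist_force: [-0.0, 0.1, -0.6]
width: 0.0004
gripper_force: 0.0
```

```bash
python3 t.py
```

```text
lid front [ 414.   3312.      0.08] top [ 343.   6641.      0.06]
[-0.431 -0.698  0.041] [ 0.51  -0.17   0.217] 36.1
```

```bash
python3 -c "
from l import *
path([W(-.0935,.16),W(-.0935,.138),W(-.0950,.114)])"
```

```text
rot [ 0.1 -0.1 -0.1]
[ 0.448 -0.163  0.16 ] [-8.03  0.02  2.53]
[ 0.448 -0.163  0.138] [-0.93  0.    1.99]
[ 0.447 -0.163  0.114] [-1.15  0.    2.11]
```

Request:
move_arm(plan="-2 0 0.6 0 0 0 -1; -2 0 0.6 0 0 0 -1; -2 0 0.65 0 0 0 -1; -2 0 0.65 0 0 0 -1; -0.5 0 1 0 0 0 -1; -0.43 0 0.95 0 0 0 -1; 0 0 0 0 0 0 -1; -0.13 0 0.27 0 0 0 -1; -0.13 0 0.27 0 0 0 -1; 0 0 0 0 0 0 -1")

```text
time: 37.35
ee_pos: [0.4485, -0.1626, 0.1326]
ee_rot: [3.037, -0.175, 0.676]
wrist_force: [-0.2, -0.2, 0.3]
width: 0.0006
gripper_force: 0.0
```

Request:
move_arm(plan="-0.08 0 0.18 0 0 0 -1; 0 0 0 0 0 0 -1; -0.08 0 0.18 0 0 0 -1; 0 0 0 0 0 0 -1")

```text
time: 37.85
ee_pos: [0.4487, -0.1627, 0.1297]
ee_rot: [3.036, -0.175, 0.677]
wrist_force: [-13.0, 3.4, 16.6]
width: 0.001
gripper_force: 8.1
```

Request:
move_arm(plan="-0.14 0 0.13 0 0 0 -1; 0 0 0 0 0 0 -1; 0 0 0 0 0 0 -1")

```text
time: 38.22
ee_pos: [0.4479, -0.1626, 0.1276]
ee_rot: [3.036, -0.175, 0.677]
wrist_force: [-8.3, 1.8, 9.9]
width: 0.0007
gripper_force: 5.1
```

Request:
move_arm(plan="-0.14 0 0.13 0 0 0 -1; 0 0 0 0 0 0 -1; 0 0 0 0 0 0 -1")

```text
time: 38.6
ee_pos: [0.4472, -0.1625, 0.1253]
ee_rot: [3.037, -0.175, 0.676]
wrist_force: [-2.4, -0.1, 2.8]
width: 0.0006
gripper_force: 1.2
```

```bash
python3 t.py
```

```text
lid front [ 229.   3420.      0.05] top [ 180.   6700.      0.03]
[-2.228 -0.71   2.905] [ 0.447 -0.162  0.125] 38.65
```

Request:
move_arm(plan="-0.1 0 0.2 0 0 0 -1; -0.1 0 0.2 0 0 0 -1; 0 0 0 0 0 0 -1; 0 0 0 0 0 0 -1")

```text
time: 39.15
ee_pos: [0.4474, -0.1626, 0.1211]
ee_rot: [3.036, -0.175, 0.677]
wrist_force: [-3.6, 1.4, 8.7]
width: 0.0004
gripper_force: 4.1
```

Request:
move_arm(plan="-0.07 0 0.15 0 0 0 -1; 0 0 0 0 0 0 -1; 0 0 0 0 0 0 -1")

```text
time: 39.52
ee_pos: [0.4476, -0.1627, 0.1204]
ee_rot: [3.036, -0.175, 0.679]
wrist_force: [-12.8, 4.7, 24.2]
width: 0.0003
gripper_force: 12.2
```

```bash
python3 t.py
```

```text
lid front [ 206.    2244.       0.045] top [ 143.   6738.      0.01]
[-13.125   4.343  24.699] [ 0.448 -0.163  0.12 ] 39.575
```

Request:
move_arm(plan="0 0 -1 0 0 0 -1; 0 0 -4 0 0 0 -1; 0 0 -5 0 0 0 -1; 0 0 -5 0 0 0 -1; 0 0 0 0 0 0 -1; 0 0 0 0 0 0 -1")

```text
time: 40.33
ee_pos: [0.3838, -0.155, 0.254]
ee_rot: [3.038, -0.176, 0.675]
wrist_force: [-0.9, 1.0, 0.5]
width: 0.0004
gripper_force: 0.0
```

```bash
python3 t.py; python3 v.py | grep -E "^(side|top) "; python3 k.py | grep worm; python3 -c "
from shot import *
p=crop('side',(150,100,400,340),2.4,'pics/fin.png'); q=viewer.read_camera('top')
for a in(p,q):
    C=cloud(a)
    for n in('caliper','housing'):
        for r in outline_of(n,a)[:1]: print(n,np.percentile(C[r['mask']&(a['z_map']>0)],[3,50,97],axis=0).round(3).tolist())"
```

```text
lid front [ 330.    1741.       0.055] top [ 215.   6962.      0.01]
[-0.229  0.203  0.12 ] [ 0.384 -0.155  0.254] 40.375
side 0.6 0.015555872468680539 0.010224333144330662
side 0.73 0.001975763315355088 0.01265771613147742
top 0.51 0.006319007701030098 -0.0014526086102081847
top 0.96 0.007156603557839893 -0.004717130572127207
worm [[-55.8636290860128, -11.244009541569767, 5.13316446338756], [60.95598739042782, 10.981094988055556, 15.951011011541382]] ((2.3812179565429688, -0.09870719909667969), (23.19150733947754, 119.84720611572266), 89.17728424072266)
worm [[-57.053624762907006, -7.656387329877984, 5.036116863316484], [58.31921295497784, 11.008904067915804, 14.250594317767426]] ((2.528656005859375, 1.6286163330078125), (20.383256912231445, 121.3069839477539), 87.821044921875)
caliper [[0.368, -0.15, 0.002], [0.425, 0.293, 0.009], [0.447, 0.376, 0.33]]
housing [[0.574, 0.412, 0.005], [0.602, 0.435, 0.058], [0.645, 0.497, 0.088]]
caliper [[0.501, 0.239, 0.048], [0.547, 0.264, 0.056], [0.6, 0.291, 0.063]]
housing [[0.574, 0.413, 0.01], [0.601, 0.452, 0.077], [0.642, 0.5, 0.088]]
```

View pics/fin.png

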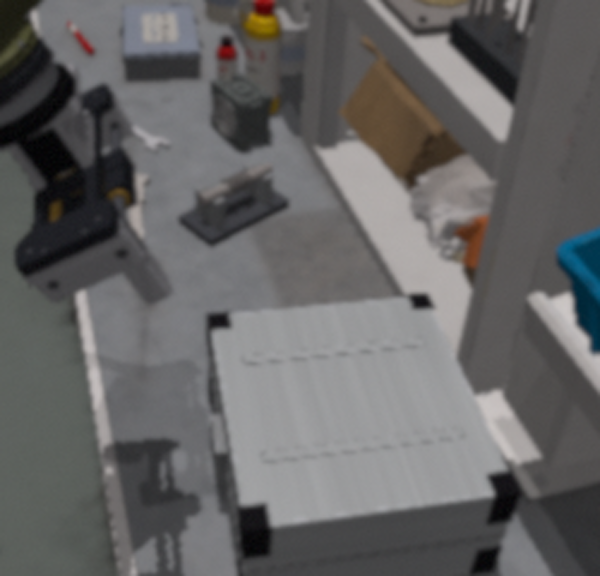

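```bash
python3 - <<'E'
from l import *
y=np.array([.1132,.9936,0])
for n in("side","top"):
    a=viewer.read_camera(n);C=cloud(a)[a["z_map"]>0]-c;E=np.c_[C@x,C@y,C[:,2]]
    T=E[(abs(E[:,1])<.1)&(abs(E[:,0])<.1)&(E[:,2]>.1)&(E[:,2]<.14)]
    print(n,len(T),np.linalg.lstsq(np.c_[T[:,:2],np.ones(len(T))],T[:,2],rcond=None)[0], np.median(T[T[:,0]<-.07][:,2]),np.median(T[T[:,0]>.07][:,2]))
E
```

```text
side 6757 [0.    0.005 0.12 ] 0.11945979859661515 0.11955082116830407
top 5409 [0.001 0.002 0.117] 0.11692902996382704 0.11715931211409925
```

Slope is 0, so the lid is fully shut.

```bash
python3 -c "
from bench import workorder
print(workorder.hand_in())"
```

```text
the job is handed in; nothing more can be done
None
```

The job is handed in, but no verdict came back. In my last measurements the worm lay in both vees about 2.5 mm off centre along them, the lid was flat shut, and the left wheel stood upright in its pocket about 1 mm from its start (measured before the lid closed). I didn't get a clean final check on the caliper or re-check the bearing.

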